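Pack the tin, coasters and oak disc into a wooden wine gift case

TASK

Lever the lid of the wooden gift case up with the opening knife, its blade in the notch under the lid's front edge, swing the lid right open, and lay the knife back down flat on the bench or mat, clear of the case. Then stack the order squarely in the round pocket of the insert: the green tin at the bottom, right way up and flat on the pocket floor, then every cork coaster that has been laid out on the mat, then the dark oak disc on top with its brass inlay up, each lying flat. Finally close the lid fully, and leave the other things on the bench as they are.

Things in the scene. Friction and masses are not known exactly. Their poses are not given: they have to be found in the camera images.
- case: Pale wooden gift case, dark insert; fixed. Outside 164 mm deep (x), 220 wide (y), rim 80 mm high, walls 8 mm; the 6 mm lid lies on the rim, flush with all sides. Origin: centre of the underside; its front (-x) faces the robot. Rear bay (x 16 to 74 mm) holds a small bottle, fixed, below the rim. Steel stops, 22 mm high, stand up to 5 mm outside its sides and back
- pocket (a point): Centre of the pocket floor, 14 mm above the bench, 32 mm in front of the case centre; axes as the case. Round pocket 66 mm across, 54 mm deep (insert top 68 mm above the bench). Finger slots 34 mm wide, as deep as the pocket, run along the case's +y and -y to 70 mm from its centre: fingers closing along the case's y can carry a part to the floor and open there
- slot (a point): Notch for the knife, centre of its opening in the front wall's outer face: 70 mm wide (along the case's y), 8 mm high, from 72 mm above the bench to the lid's underside at 80 mm. It goes through the 8 mm wall to free space above the insert. A brass plate on the lid marks it. Axes as the case: +x points in
- hinge (a point): Middle of the lid's hinge line, at the top of the case's rear wall, level with the underside of the closed lid, 80 mm above the bench; the line runs along the case's y
- lid (a joint): Lid angle: 0 closed, pi/2 upright, end stop 1.75 (leaning away from the robot). Plywood 164 by 220 by 6 mm, 0.13 kg, no handle. Stiff hinge, about 0.16 N m: it stays at any angle; about 2 N at the front edge lifts it
- lid_edge (a point): Middle of the lid's front edge, half way through its thickness, 164 mm from the hinge; moves with the lid
- knife: Opening knife lying flat: orange handle 110 mm long, 22 wide, 18 high (x -110 to 0 mm), then a steel blade 80 mm long, 26 wide, 2 thick (x 0 to 80 mm, mid plane at z = 9 mm). Origin: blade end of the handle, on its underside; z up; 0.09 kg, balance point about 35 mm behind the origin. It starts on the bare bench, blade pointing away from the robot
- knife_tip (a point): Tip of the knife's blade, mid width, mid thickness, 80 mm from the origin
- mat: Dark flat mat, 3 mm thick, fixed, 340 mm by 300 mm, on which the order is laid out; origin on the bench, 50 mm beyond the mat's centre (the mat reaches from -220 to +120 mm along its x and 150 mm either way along its y)
- tin: Round tin, green with a brass-coloured lid, 24 mm high, 0.12 kg, 60 mm across; origin at the centre of its underside, z up through its thickness. Loose.
- coaster1: Cork coaster, 7 mm thick, 14 g, 60 mm across; origin at the centre of its underside, z up through its thickness. Loose. Two to four coasters are laid out; the absent ones read None
- coaster2: Cork coaster, 7 mm thick, 14 g, 60 mm across; origin at the centre of its underside, z up through its thickness. Loose. Two to four coasters are laid out; the absent ones read None
- coaster3: Cork coaster, 7 mm thick, 14 g, 60 mm across; origin at the centre of its underside, z up through its thickness. Loose. Two to four coasters are laid out; the absent ones read None
- coaster4: Cork coaster, 7 mm thick, 14 g, 60 mm across; origin at the centre of its underside, z up through its thickness. Loose. Two to four coasters are laid out; the absent ones read None
- oak_disc: Dark oak disc with a brass inlay on top, 9 mm thick, 22 g, 60 mm across; origin at the centre of its underside, z up through its thickness. Loose.
- wine_bottle: Standing wine bottle, 62 mm across, 235 mm tall, origin at the centre of its underside. Bystander
- tape_roll: Roll of packing tape lying flat, 100 mm across, 48 mm high, origin at the centre of its underside. Bystander
- honey_jar: Jar of honey, 64 mm across, 75 mm tall, origin at the centre of its underside. Bystander
- marker: Black and red marker, 125 by 12 by 12 mm, lying on the mat, long side along its x, origin at the centre of its underside. Bystander
- corkscrew: Waiter's corkscrew, 110 by 14 by 12 mm, lying on the mat, long side along its x, origin at the centre of its underside. Bystander
- box_cutter: Yellow box cutter, 130 by 28 by 12 mm, lying on the bench, long side along its x, origin at the centre of its underside. Bystander
Things that resemble listed ones, but are neither listed nor needed, are in the scene too. Leave any blue or orange look-alike of the coaster3 alone. Leave any red look-alike of the knife alone.

How it is judged (in metres and radians):
On the way, in this order (a step that is already met when the one before it is completed fails the run):
1. the blade of the knife, under the lid, has lifted it (value of joint lid above 0.12 rad and contact force between knife and lid above 0.2 N), for 0.1 s.
2. the lid is swung right open and the knife laid down (value of joint lid above 1.3 rad and height (world z) of knife below 0.012 m and angle between knife's own z axis and vertical below 0.15 rad and contact force between knife and the fingers below 0.05 N), for 0.2 s.
3. the tin stands on the pocket floor (horizontal distance between tin and pocket below 0.006 m and angle between tin's own z axis and vertical below 0.08 rad and z of tin in the frame of pocket between -0.003 and 0.003 m and linear speed of tin below 0.02 m/s and contact force between tin and the fingers below 0.05 N), for 0.2 s.
4. every coaster lies flat in the pocket on the tin (horizontal distance between each of tin, coaster1, coaster2, coaster3, coaster4 and pocket below 0.006 m and angle between each of tin, coaster1, coaster2, coaster3, coaster4's own z axis and vertical below 0.08 rad and z of tin in the frame of pocket between -0.003 and 0.003 m and linear speed of each of tin, coaster1, coaster2, coaster3, coaster4 below 0.02 m/s and z of coaster1 in the frame of pocket between 0.021 and 0.049 m and contact force between each of coaster1, coaster2, coaster3, coaster4 and the fingers below 0.05 N and z of coaster2 in the frame of pocket between 0.021 and 0.049 m and z of coaster3 in the frame of pocket between 0.021 and 0.049 m and z of coaster4 in the frame of pocket between 0.021 and 0.049 m), for 0.2 s.
5. the oak disc lies flat on top of the coasters (all of step 4 and horizontal distance between oak_disc and pocket below 0.006 m and angle between oak_disc's own z axis and vertical below 0.08 rad and z of oak_disc in the frame of pocket between 0.034 and 0.056 m and linear speed of oak_disc below 0.02 m/s and z of oak_disc in the frame of coaster1 above 0.004 m and z of oak_disc in the frame of coaster2 above 0.004 m and z of oak_disc in the frame of coaster3 above 0.004 m and z of oak_disc in the frame of coaster4 above 0.004 m and contact force between oak_disc and the fingers below 0.05 N), for 0.2 s.
At the end, for the whole second after the job is handed in: Lid shut within 0.05 rad; tin, coasters and oak disc at rest in the pocket within 6 mm of its axis, flat within 0.08 rad: tin on the floor, coasters on it, oak disc above every coaster; knife at rest flat on bench or mat, its origin over 120 mm from the case centre; nothing touched (all of step 4 and value of joint lid below 0.05 rad and horizontal distance between oak_disc and pocket below 0.006 m and angle between oak_disc's own z axis and vertical below 0.08 rad and z of oak_disc in the frame of pocket between 0.034 and 0.056 m and linear speed of each of oak_disc, knife below 0.02 m/s and z of oak_disc in the frame of coaster1 above 0.004 m and z of oak_disc in the frame of coaster2 above 0.004 m and z of oak_disc in the frame of coaster3 above 0.004 m and z of oak_disc in the frame of coaster4 above 0.004 m and height (world z) of knife below 0.012 m and angle between knife's own z axis and vertical below 0.15 rad and horizontal distance between knife and case above 0.12 m).
It fails at once if the wine bottle or the honey jar is knocked over (angle between any of wine_bottle, honey_jar's own z axis and vertical above 0.4 rad).
It fails at once if a bystander is pushed more than 60 mm away (distance of any of wine_bottle, tape_roll, honey_jar, marker, corkscrew, box_cutter from where it was at the start of the episode above 0.06 m).
Of coaster1, coaster2, coaster3, coaster4 only 2 to 4 are there at a start; the rules pass over those that are not, and their reading is None.
At some moment in a run one of tin, coaster1, coaster2, coaster3, coaster4, oak_disc may be knocked a few centimetres aside while the robot is not near it.
It also fails if it takes over 210 s, if anything falls off the work surface, if the arm or the gripper's body presses on something with over 40 N, if the wrist force passes 120 N, or if a joint passes its speed limit or range.

ROBOT

A 6-joint arm with a two-finger parallel gripper is mounted at the origin on the work surface. World frame = base frame: x ahead of the robot, y to its left, z up, the work surface at z = 0. Lengths are in mm, angles in rad, forces in N, time in s.
With the tool pointing down it reaches from about 350 to 875 mm from the base axis. Payload 4.2 kg.
Tool frame: the origin (TCP) lies midway between the tips of the shut fingers; the grasp point (between the pads) lies 19 mm behind it (arm.tcp_to_grasp is the distance from the TCP to the grasp point, in mm); z points along the fingers, y is the line along which they close (so a half turn about z gives the same grasp; the last joint's range is limited). The gripper opens to 85 mm and grips with 20 to 120 N. Pads are 22 mm wide; open, the fingers measure 114 mm over their backs; the gripper's body (76 mm by 85 mm) begins 54 mm behind the grasp point. The pads swing forward as they close: fully open they stand 13 mm farther back than shut.
Start: joints at [-1.001, 0.385, 0.008, 0, -1.194, -0.259], TCP at [191.153, -595.029, 231.312] pointing down, gripper open.
Joint ranges: [-3.14, 3.14], [-1.21, 2.06], [-1.07, 1.41], [-3.16, 2.05], [-2.99, -0.16], [-3.1, 3.1]. Speed limits (rad/s): [2.79, 2.79, 3.14, 3.14, 3.14, 3.14].

INTERFACE

Orientations are given as a unit quaternion [x, y, z, w].
In Python, from bench import arm, get_image gives the robot as it stands.
- The arm moves only by the tool drive_tool, never from a script. Its argument "deltas" is a list of rows, each a list of 2 entries, a list of its own where there are three numbers: the shift along the tool's x, y, z in cm, then the turn, a rotation vector about the tool's x, y, z in degrees. In form: [[[x, y, z], [ax, ay, az]], ...]. A call has 1 to 12 rows; each row shifts and turns the commanded pose from where the row before left it, along the tool's axes as they then stand; what a row does not reach is not made up. A row lasts 1/10 s, in which the tool goes at most 50 mm and 8.59 degrees, less where a joint would pass 70% of its speed; a pose out of reach is approached as far as the arm can. A call with a gripper value outside its range is refused whole. "claw" is the finger opening in cm, from 0 to 8.54, set as the call begins (left out, the last holds). The fingers move at their own pace and stop on an object; the grip force is fixed at half the most. Time passes only in rows, so rows that do not move let the fingers close. It gives the time, the measured TCP pose, the force, the opening and the grip force at its end, in the units of the state.
- arm.read_state(): the state, without advancing time (a new reading comes with each control period).
- get_image(name): name is "scene" or "side" or "wrist"; returns a dict with "img" (420x560x3 uint8, red, green, blue), "fx", "fy", "cx", "cy" (pixels), "eye" and "orientation" of the camera in the world; the wrist camera has in their place "mount" (4x4, takes a point from camera to tool coordinates, whose origin is the TCP and whose axes are the flange's). Camera axes: x right, y down, z forward; pixel columns grow to the right and rows downward; lengths in mm; the calibration is good to about 2 mm. A picture is of the moment at which its call begins: read the wrist's pose just before it. There is no depth.
- arm.job_done(): hands the job in; it is judged then, once.
The state is a dict: "clock": time; "joints": joint angles; "joint_vel": joint speeds; "joint_efforts": joint torques, N m; "position": TCP position; "ee_rot": TCP orientation; "contact_force": force on the tool from outside, world axes, zero at the start; "wrist_torque": the same for the moment, N m; "gripper_width": finger opening in mm; "grasp_force": force on a finger pad.
Only numpy, scipy, OpenCV 4.12 (cv2) and the standard library are available. Lean on these libraries where they do the work, as an engineer would, in place of code of your own. Each camera call takes 0.05 s, during which the arm holds its last target. There are 200 camera calls.

## Working session

There is one attempt and no reset: what is moved stays moved. The work goes in short steps, Python scripts to look and compute and a tool call to move; the robot and the scene stay as the last step left them, time stands still between calls to the robot, and variables do not carry over. Pictures are saved under pics/ and viewed, at most 14 in all, crops included, and the job is handed in when it is done.

Besides the shell and the picture viewer there is one more tool, called after "Emit:" as a command line: name --argument value ..., lists and objects as JSON in quotes. drive_tool: Moves the arm, as the interface text tells. Its arguments: {"type":"object","properties":{"deltas":{"type":"array"},"claw":{"type":"number"}},"required":["deltas"]}

```bash
ls; mkdir -p pics
cat > h.py <<'E'
import numpy as np, cv2
from scipy.spatial.transform import Rotation as R
from bench import arm, get_image
def cam(name):
    s=arm.read_state(); d=get_image(name)
    if name=="wrist":
        T=np.eye(4); T[:3,:3]=R.from_quat(s["ee_rot"]).as_matrix(); T[:3,3]=s["position"]
        d["T"]=T@np.array(d["mount"])
    else:
        T=np.eye(4); o=np.array(d["orientation"])
        T[:3,:3]=R.from_quat(o).as_matrix() if o.size==4 else o.reshape(3,3); T[:3,3]=d["eye"]; d["T"]=T
    return d
def pt(d,u,v,z):
    r=d["T"][:3,:3]@np.array([(u-d["cx"])/d["fx"],(v-d["cy"])/d["fy"],1]); e=d["T"][:3,3]
    return e+r*(z-e[2])/r[2]
def px(d,p):
    q=d["T"][:3,:3].T@(np.array(p,float)-d["T"][:3,3]); return d["fx"]*q[0]/q[2]+d["cx"],d["fy"]*q[1]/q[2]+d["cy"]
def save(d,n): cv2.imwrite("pics/"+n+".png",cv2.cvtColor(d["img"],cv2.COLOR_RGB2BGR))
E
python3 - <<'E'
from h import *
for n in("scene","side","wrist"):
    d=cam(n); save(d,n+"0"); print(n,d["T"].round(3).tolist(),d["fx"],d["cx"],d["cy"])
print(arm.read_state())
E
```

```text
pics
scene [[-0.245, 0.839, -0.485, 1301.319], [0.969, 0.217, -0.114, 164.619], [0.01, -0.498, -0.867, 1438.92], [0.0, 0.0, 0.0, 1.0]] 511.3889398417039 275.68659575159694 211.62534231413792
side [[-0.969, -0.174, 0.177, 366.553], [-0.248, 0.641, -0.726, 756.741], [0.012, -0.747, -0.665, 761.577], [0.0, 0.0, 0.0, 1.0]] 387.3623480721303 273.66913510641564 210.3838974695106
wrist [[-0.306, 0.915, 0.265, 124.011], [0.952, 0.293, 0.087, -615.971], [0.002, 0.279, -0.96, 373.465], [0.0, 0.0, 0.0, 1.0]] 360.2178283804587 278.12180387476974 204.22519572891952
{'clock': 0.15, 'joints': array([-1.00139430e+00,  3.85387864e-01,  6.93830973e-03, -3.58747834e-04,
       -1.19400778e+00, -2.58586302e-01]), 'joint_vel': array([ 0.00201622, -0.00286379,  0.00556705,  0.00313649,  0.000391  ,
       -0.00017725]), 'joint_efforts': array([-4.04466118e-04, -3.92678297e+01,  1.88581824e+01,  4.18861002e+00,
       -3.39646678e-03, -9.51505115e-06]), 'position': array([ 191.01867568, -594.62835515,  230.46652469]), 'ee_rot': array([-1.54717662e-01,  9.87958363e-01,  8.27414963e-04, -1.81434819e-04]), 'contact_force': array([0.20894643, 0.25580008, 0.1116778 ]), 'wrist_torque': array([ 0.00944241,  0.02105327, -0.02757028]), 'grasp_force': 0.0, 'gripper_width': 85.25940138851813}
```

View pics/scene0.png

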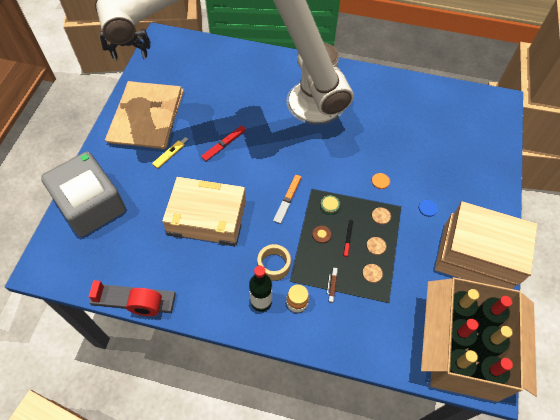

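View pics/side0.png

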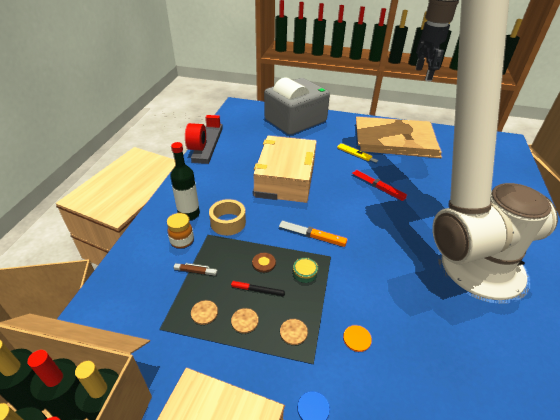

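The scene shows the case at (205,210), orange knife (288,198), tin (331,204), oak disc (321,234), and three coasters at (381,215), (376,245), (373,272). The side view agrees with this.

Run:
```python
from h import *
import pickle
d=cam("scene"); e=cam("side")
S=dict(tin=(331,204,27),oak=(321,234,12),c1=(381,215,10),c2=(376,245,10),c3=(373,272,10),khand_end=(297,178,18),ktip=(278,221,9),bottle=(260,305,10),jar=(297,305,10),tape=(274,261,24))
for k,(u,v,z) in S.items(): print(k,pt(d,u,v,z).round())
E2=dict(tin=(305,268,27),oak=(264,262,12),c1=(294,331,10),c2=(245,321,10),c3=(204,312,10),ktip=(281,225,9),khe=(346,240,18))
for k,(u,v,z) in E2.items(): print(k,pt(e,u,v,z).round())
for n,dd,(x0,y0,w,h) in(("a",d,(155,165,100,90)),("b",e,(240,125,90,85))):
    c=cv2.resize(dd["img"][y0:y0+h,x0:x0+w],None,fx=6,fy=6,interpolation=cv2.INTER_CUBIC)
    cv2.imwrite("pics/case_%s.png"%n,cv2.cvtColor(c,cv2.COLOR_RGB2BGR))
```

```text
tin [440. 144.  27.]
oak [546. 134.  12.]
c1 [429. 308.  10.]
c2 [540. 308.  10.]
c3 [632. 313.  10.]
khand_end [364.  15.  18.]
ktip [533.  -8.   9.]
bottle [818.   9.  10.]
jar [791. 114.  10.]
tape [678.  16.  24.]
tin [436. 140.  27.]
oak [542. 135.  12.]
c1 [427. 305.  10.]
c2 [537. 308.  10.]
c3 [633. 310.  10.]
ktip [532. -11.   9.]
khe [349.   9.  18.]
```

View pics/case_a.png

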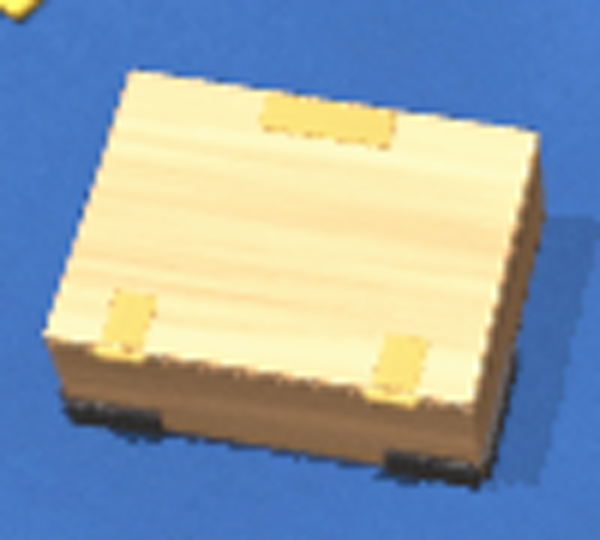

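The crop shows the lid's corners at (132,71), (538,133), (472,407), (45,337), with the brass plate on the robot side.

Run:
```python
from h import *
d=cam("scene")
P=[pt(d,155+(u-3)/6,165+(v-3)/6,86) for u,v in((132,71),(538,133),(472,407),(45,337))]
P=np.array(P);print(P.round(1),P.mean(0)); 
for a,b in((0,1),(3,2),(0,3),(1,2)):
    q=P[b]-P[a]; print(np.linalg.norm(q),np.degrees(np.arctan2(q[1],q[0])))
T=np.array(cam("wrist")["mount"]);print(T.round(2).tolist())
```

```text
[[ 498.4 -349.6   86. ]
 [ 481.9 -131.4   86. ]
 [ 645.4 -118.7   86. ]
 [ 661.  -337.4   86. ]] [ 571.6899491  -234.27421676   86.        ]
218.80127669822994 94.32933207451383
219.30388611273221 94.08734247459041
163.04239482131374 4.272314826077466
163.9688938537126 4.447580817055763
[[0.0, -0.96, -0.28, 70.34], [1.0, 0.0, -0.0, 0.36], [0.0, -0.28, 0.96, -143.13], [0.0, 0.0, 0.0, 1.0]]
```

Emit:
drive_tool --deltas '[[[0, 0, 0], [0, 0, 6.75]], [[0, 0, 0], [0, 0, 6.75]], [[-3.6, 3.2, -0.7], [0, 0, 0]], [[-3.6, 3.2, -0.7], [0, 0, 0]], [[-3.6, 3.2, -0.7], [0, 0, 0]], [[-3.6, 3.2, -0.7], [0, 0, 0]], [[-3.6, 3.2, -0.7], [0, 0, 0]], [[-3.6, 3.2, -0.7], [0, 0, 0]], [[-3.6, 3.2, -0.7], [0, 0, 0]], [[-3.6, 3.2, -0.7], [0, 0, 0]], [[-3.6, 3.2, -0.7], [0, 0, 0]], [[0, 0, 0], [0, 0, 0]]]'

```text
clock: 1.55
position: [496.3, -280.2, 295.1]
ee_rot: [-0.041, 0.999, -0.0, 0.001]
contact_force: [0.3, -0.6, 0.1]
gripper_width: 85.6
grasp_force: 0.0
```

Run:
```python
from h import *
print(arm.read_state()["position"],R.from_quat(arm.read_state()["ee_rot"]).as_matrix().round(3).tolist())
save(cam("wrist"),"w1")
```

```text
[ 496.32175101 -280.15860151  295.05191752] [[-0.997, -0.081, 0.003], [-0.081, 0.997, -0.0], [-0.003, -0.001, -1.0]]
```

View pics/w1.png

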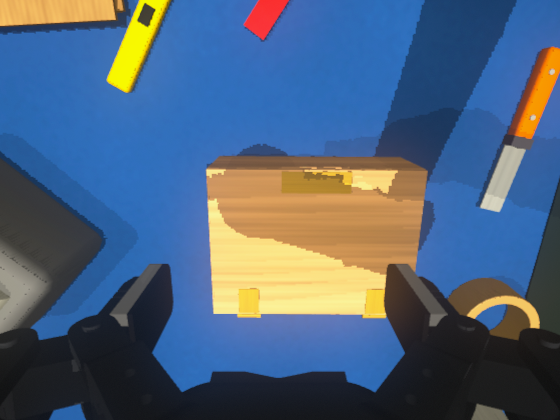

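The wrist view shows the case with its front edge from (208,170) to (426,170), rear edge at row 313, and the knife at upper right with its tip at about (490,208).

```bash
cat >> h.py <<'E'
def rect(d,mask,z):
    c=max(cv2.findContours(mask.astype(np.uint8),0,1)[0],key=cv2.contourArea)
    P=np.array([pt(d,u,v,z)[:2] for u,v in c[:,0]],np.float32)
    return cv2.minAreaRect(P),P
E
python3 - <<'E'
from h import *
d=cam("wrist")
for u,v in((208,170),(426,170),(213,313.5)): print(pt(d,u,v,86).round(1))
im=cv2.cvtColor(d["img"],cv2.COLOR_RGB2HSV).astype(int);H,S,V=[im[...,i] for i in range(3)]
m=(H<16)&(H>6)&(S>190)&(V>90); m[:,:470]=0; m[200:]=0
r,P=rect(d,m,12);print(r,m.sum())
g=(S<60)&(V>90); g[:,:470]=0; g[:120]=0;g[230:]=0
r,P=rect(d,g,9);print(r,g.sum())
m=cv2.findNonZero(m.astype(np.uint8)).reshape(-1,2);print(m.min(0),m.max(0))
E
```

```text
[ 496.6 -350.6   86. ]
[ 479.4 -135.7   86. ]
[ 658.6 -340.9   86. ]
((395.4206237792969, -0.1972036361694336), (7.694830417633057, 97.41183471679688), 83.0816421508789) 403
((490.785888671875, -6.399324417114258), (30.828275680541992, 93.56684875488281), 78.81000518798828) 1647
[515  49] [559 140]
```

Emit:
drive_tool --deltas '[[[0.9, 4.16, 1.36], [0, 0, 0]], [[0.9, 4.16, 1.36], [0, 0, 0]], [[0.9, 4.16, 1.36], [0, 0, 0]], [[0.9, 4.16, 1.36], [0, 0, 0]], [[0.9, 4.16, 1.36], [0, 0, 0]], [[0.9, 4.16, 1.36], [0, 0, 0]], [[0.9, 4.16, 1.36], [0, 0, 0]], [[0, 0, 0], [0, 0, 5.75]], [[0, 0, 0], [0, 0, 5.75]], [[0, 0, 0], [0, 0, 0]]]'

```text
clock: 2.65
position: [407.4, 1.4, 199.1]
ee_rot: [0.063, 0.998, -0.0, -0.0]
contact_force: [-0.6, 0.2, -0.3]
gripper_width: 85.2
grasp_force: 0.0
```

Run:
```python
from h import *
s=arm.read_state();print(s["position"],R.from_quat(s["ee_rot"]).as_matrix().round(3).tolist())
d=cam("wrist");save(d,"w2")
im=cv2.cvtColor(d["img"],cv2.COLOR_RGB2HSV).astype(int);H,S,V=[im[...,i] for i in range(3)]
m=(H<16)&(H>6)&(S>190)&(V>90); m=cv2.morphologyEx(m.astype(np.uint8),cv2.MORPH_OPEN,np.ones((5,5)))
r,P=rect(d,m,18);print(r,m.sum(),P.min(0),P.max(0))
```

```text
[407.37560061   1.39816384 199.07735425] [[-0.992, 0.126, -0.0], [0.126, 0.992, -0.0], [0.0, -0.0, -1.0]]
((411.5272521972656, 4.278026580810547), (20.098587036132812, 67.38916015625), 81.3790512084961) 1449 [378.69623  -10.275565] [445.66812   17.653032]
```

View pics/w2.png

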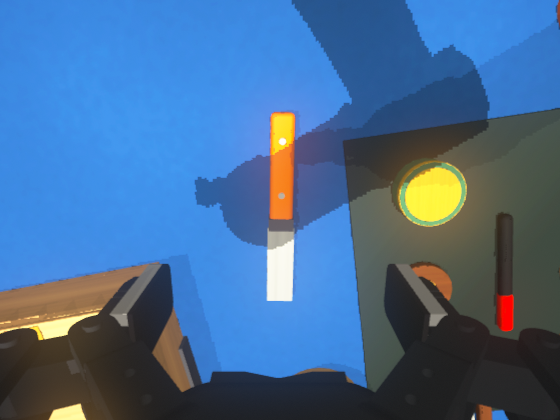

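The knife is in full view: handle end (283,112), blade root (282,220), tip (280,300). The handle's centreline is almost vertical in the image.

Run:
```python
from h import *
d=cam("wrist")
a=pt(d,283,112,18);b=pt(d,282,219,18);t=pt(d,280,300,9);c=pt(d,281,228,9)
print(a,b,c,t,np.linalg.norm(t-a))
q=t-a;print(np.degrees(np.arctan2(q[1],q[0])))
im=cv2.cvtColor(d["img"],cv2.COLOR_RGB2HSV).astype(int);H,S,V=[im[...,i] for i in range(3)]
m=(H<24)&(H>6)&(S>150)&(V>110);m[:,:240]=0;m[:,320:]=0
m[300:]=0
print(rect(d,m,18)[0])
for v in(120,150,180,210): 
    u=np.where(m[v])[0];print(v,u.min(),u.max(),pt(d,(u.min()+u.max())/2,v,18).round(1))
```

```text
[348.41408803  13.35043258  18.        ] [445.95248952   0.52972324  18.        ] [458.08440297  -1.85814492   9.        ] [537.15336076 -12.6526542    9.        ] 190.7345631783489
-7.8444009237113725
((396.6216735839844, 6.26580810546875), (20.823421478271484, 97.66382598876953), 81.84644317626953)
120 271 294 [355.1  12.1  18. ]
150 271 293 [381.1   8.5  18. ]
180 271 292 [408.4   4.7  18. ]
210 270 291 [4.369e+02 2.000e-01 1.800e+01]
```

Emit:
drive_tool --deltas '[[[-0.5, 0.38, 3.5], [0, 0, 0.6]], [[0, 0, 3.5], [0, 0, 0]], [[0, 0, 3.5], [0, 0, 0]], [[0, 0, 3.5], [0, 0, 0]], [[0, 0, 3.5], [0, 0, 0]], [[0, 0, 1.0], [0, 0, 0]], [[0, 0, 0.5], [0, 0, 0]], [[0, 0, 0.4], [0, 0, 0]], [[0, 0, 0], [0, 0, 0]]]' --claw 5.0

```text
clock: 3.65
position: [413.8, 5.1, 5.4]
ee_rot: [0.068, 0.998, 0.0, 0.0]
contact_force: [-0.4, -1.1, 0.1]
gripper_width: 50.0
grasp_force: 0.0
```

Emit:
drive_tool --deltas '[[[0, 0, 0], [0, 0, 0]], [[0, 0, 0], [0, 0, 0]], [[0, 0, 0], [0, 0, 0]], [[0, 0, 0], [0, 0, 0]], [[0, 0, 0], [0, 0, 0]], [[0, 0, 0], [0, 0, 0]]]' --claw 0

```text
clock: 4.25
position: [413.9, 5.5, 6.1]
ee_rot: [0.068, 0.998, 0.0, 0.001]
contact_force: [-0.6, -0.2, 4.9]
gripper_width: 20.4
grasp_force: 59.0
```

Emit:
drive_tool --deltas '[[[0, 0, -1.5], [0, 0, 0]], [[0, 0, -3.2], [0, 0, 0]], [[0, 0, -3.2], [0, 0, 0]], [[0, 0, 0], [0, 0, -6.1]], [[0, 0, 0], [0, 0, -6.1]], [[1.55, -4.19, 0], [0, 0, 0]], [[1.55, -4.19, 0], [0, 0, 0]], [[1.55, -4.19, 0], [0, 0, 0]], [[1.55, -4.19, 0], [0, 0, 0]], [[1.55, -4.19, 0], [0, 0, 0]], [[1.55, -4.19, 0], [0, 0, 0]], [[0, 0, 1.2], [0, 0, 0]]]'

```text
clock: 5.45
position: [339.6, -256.6, 73.3]
ee_rot: [-0.035, 0.999, -0.001, 0.002]
contact_force: [-0.2, 0.7, -1.0]
gripper_width: 20.6
grasp_force: 59.2
```

Run:
```python
from h import *
s=arm.read_state();print(s["position"],R.from_quat(s["ee_rot"]).as_matrix().round(3).tolist())
d=cam("wrist");save(d,"w3")
e=cam("side"); c=cv2.resize(e["img"][110:220,230:400],None,fx=4,fy=4,interpolation=cv2.INTER_CUBIC)
w=cv2.resize(d["img"],(560,420))
o=np.zeros((440,680,3),np.uint8);o[:]=c
cv2.imwrite("pics/s3.png",cv2.cvtColor(o,cv2.COLOR_RGB2BGR))
```

```text
[ 339.55277278 -256.60678131   73.34455002] [[-0.998, -0.07, 0.004], [-0.07, 0.998, -0.002], [-0.004, -0.002, -1.0]]
```

View pics/w3.png

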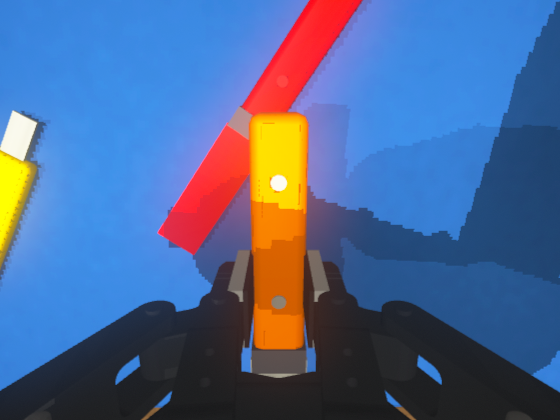

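View pics/s3.png

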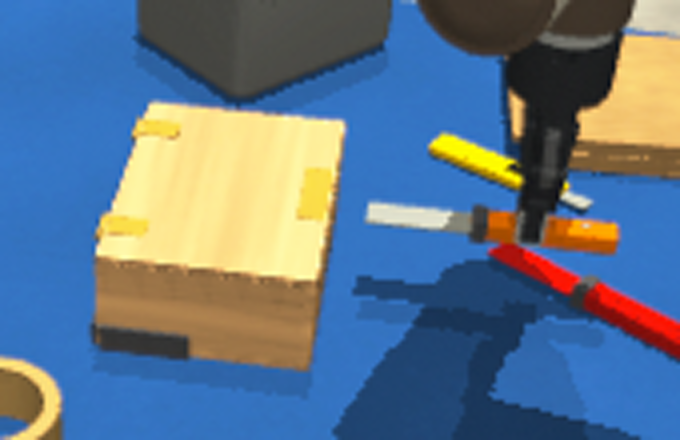

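Run:
```python
from h import *
e=cam("side")
f=lambda p:((px(e,p)-np.array([230,110]))*4+1.5).round(1)
print("tip pred",f([463.3,-248,76.2]),f([463.3,-248,82]),"root",f([384.5,-253.5,76.2]))
c=np.array([571,-234.5]);a=np.radians(4.4);X=np.array([np.cos(a),np.sin(a)]);Y=np.array([-X[1],X[0]])
for sx,sy in((-82,110),(-82,-110),(82,110)): print(sx,sy,f([*(c+sx*X+sy*Y),86]))
```

```text
tip pred [365.8 210.6] [366.5 204.4] root [468.4 222.2]
-82 110 [317.1 285.3]
-82 -110 [345.4 125.8]
82 110 [ 93.8 259.5]
```

Run:
```python
from h import *
e=cam("side");im=e["img"].astype(int)
for u in range(320,352,3):
    col=im[150:180,u]; w=(col.min(1)>100)&(abs(col[:,0]-col[:,2])<60)
    v=np.where(w)[0]+150
    t=(u-321.5)/ (345.5-321.5)
    P=np.array([463.3,-248,76.2])*(1-t)+np.array([384.5,-253.5,76.2])*t
    n=np.array([.07,-.998,0])*-13
    print(u,v.min() if len(v) else None,v.max() if len(v) else None, np.round([px(e,P-n)[0],px(e,P-n)[1],px(e,P+n)[0],px(e,P+n)[1]],1))
# lid front top edge, right side pixels
hs=cv2.cvtColor(e["img"],cv2.COLOR_RGB2HSV)
for v in range(138,184,4):
    r=hs[v,295:330]; w=np.where((r[:,0]<40)&(r[:,1]<190))[0]; print(v,w.max()+295 if len(w) else None,end=' ')
```

```text
320 None None [319.9 159.8 319.1 164.5]
323 161 165 [323.  160.1 322.3 164.8]
326 161 165 [326.2 160.5 325.5 165.2]
329 161 166 [329.4 160.8 328.7 165.6]
332 162 166 [332.5 161.2 332.  165.9]
335 162 166 [335.7 161.5 335.2 166.3]
338 162 167 [338.9 161.9 338.4 166.7]
341 163 167 [342.1 162.3 341.7 167. ]
344 163 167 [345.3 162.6 344.9 167.4]
347 None None [348.5 163.  348.2 167.8]
350 None None [351.7 163.3 351.4 168.2]
138 296 142 315 146 315 150 314 154 314 158 313 162 329 166 312 170 312 174 311 178 310 182 310
```

Emit:
drive_tool --deltas '[[[0, 0.5, -0.08], [0, 0, 0]], [[-1.0, 0, 0], [0, 0, 0]], [[-0.8, 0, 0], [0, 0, 0]], [[-0.5, 0, 0], [0, 0, 0]], [[-0.5, 0, 0], [0, 0, 0]], [[-0.5, 0, 0], [0, 0, 0]], [[0, 0, 0], [0, 0, 0]]]'

```text
clock: 6.35
position: [373.3, -245.0, 72.9]
ee_rot: [-0.039, 0.999, -0.0, 0.0]
contact_force: [-0.0, 0.5, -1.3]
gripper_width: 20.6
grasp_force: 59.2
```

Emit:
drive_tool --deltas '[[[-0.5, 0, 0], [0, 0, 0]], [[-0.5, 0, 0], [0, 0, 0]], [[-0.5, 0, 0], [0, 0, 0]], [[-0.5, 0, 0], [0, 0, 0]], [[-0.4, 0, 0], [0, 0, 0]], [[-0.4, 0, 0], [0, 0, 0]], [[0, 0, 0], [0, 0, 0]]]'

```text
clock: 7.05
position: [401.1, -242.9, 72.9]
ee_rot: [-0.039, 0.999, -0.0, 0.0]
contact_force: [1.0, -0.2, -0.5]
gripper_width: 20.2
grasp_force: 59.2
```

Run:
```python
from h import *
e=cam("side"); c=cv2.resize(e["img"][110:220,230:400],None,fx=4,fy=4,interpolation=cv2.INTER_CUBIC)
cv2.imwrite("pics/s4.png",cv2.cvtColor(c,cv2.COLOR_RGB2BGR)); print(arm.read_state()["wrist_torque"])
```

```text
[0.01451797 0.05798242 0.01336835]
```

View pics/s4.png

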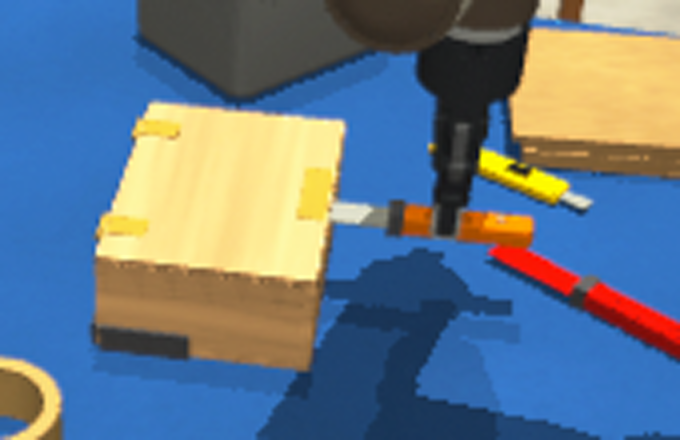

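The blade is visibly in the notch below the brass plate at (325,210), with no contact force. Lifting now.

Emit:
drive_tool --deltas '[[[0, 0, -0.5], [0, 0, 0]], [[0, 0, -0.6], [0, 0, 0]], [[0, 0, -0.7], [0, 0, 0]], [[0, 0, -0.7], [0, 0, 0]], [[0, 0, -0.7], [0, 0, 0]], [[0, 0, -0.7], [0, 0, 0]], [[-0.3, 0, -0.7], [0, 0, 0]], [[-0.3, 0, -0.7], [0, 0, 0]], [[-0.3, 0, -0.7], [0, 0, 0]], [[-0.3, 0, -0.7], [0, 0, 0]], [[0, 0, 0], [0, 0, 0]]]'

```text
clock: 8.2
position: [413.7, -242.1, 141.1]
ee_rot: [-0.039, 0.999, -0.0, 0.001]
contact_force: [-0.2, -0.4, -1.3]
gripper_width: 20.2
grasp_force: 59.1
```

Emit:
drive_tool --deltas '[[[-0.8, 0, -0.8], [0, 0, 0]], [[-0.8, 0, -0.8], [0, 0, 0]], [[-0.8, 0, -0.8], [0, 0, 0]], [[-0.8, 0, -0.8], [0, 0, 0]], [[0, 0, 0], [0, 0, 0]], [[0, 0, 0], [0, 0, 0]]]'

```text
clock: 8.8
position: [445.7, -239.5, 172.5]
ee_rot: [-0.039, 0.999, -0.0, 0.002]
contact_force: [-0.4, -0.2, -1.2]
gripper_width: 20.5
grasp_force: 59.2
```

Run:
```python
from h import *
e=cam("side"); c=cv2.resize(e["img"][60:220,230:430],None,fx=3,fy=3,interpolation=cv2.INTER_CUBIC)
cv2.imwrite("pics/s5.png",cv2.cvtColor(c,cv2.COLOR_RGB2BGR)); print(arm.read_state()["wrist_torque"])
```

```text
[ 0.00286176 -0.04333653 -0.01403613]
```

View pics/s5.png

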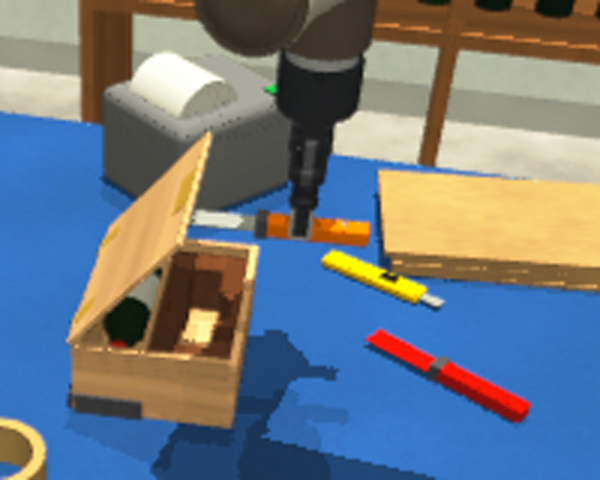

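The lid stands at about 0.85 rad with the blade under it. I'll swing it right open with the blade tip, then return the knife to its old spot.

Emit:
drive_tool --deltas '[[[-0.8, 0, -0.2], [0, 0, 0]], [[-0.8, 0, -0.2], [0, 0, 0]], [[-0.8, 0, -0.2], [0, 0, 0]], [[-0.8, 0, -0.2], [0, 0, 0]], [[-0.8, 0, -0.2], [0, 0, 0]], [[-0.8, 0, -0.2], [0, 0, 0]], [[-0.8, 0, -0.2], [0, 0, 0]], [[-0.8, 0, -0.2], [0, 0, 0]], [[-0.8, 0, -0.2], [0, 0, 0]], [[-0.8, 0, -0.2], [0, 0, 0]], [[0, 0, 0], [0, 0, 0]], [[0, 0, 0], [0, 0, 0]]]'

```text
clock: 10.05
position: [524.9, -233.3, 192.1]
ee_rot: [-0.039, 0.999, -0.0, 0.001]
contact_force: [0.3, 0.7, -0.7]
gripper_width: 20.7
grasp_force: 59.2
```

Emit:
drive_tool --deltas '[[[2, 0, 0], [0, 0, 0]], [[4, 0, 0], [0, 0, 0]], [[4, 0, 0], [0, 0, 0]], [[4, 0, 0], [0, 0, 0]], [[4, 0, 0], [0, 0, 0]], [[-1.46, 4.1, 2.0], [0, 0, 0]], [[-1.46, 4.1, 2.0], [0, 0, 0]], [[-1.46, 4.1, 2.0], [0, 0, 0]], [[-1.46, 4.1, 2.0], [0, 0, 0]], [[-1.46, 4.1, 2.0], [0, 0, 0]], [[-1.46, 4.1, 2.0], [0, 0, 0]], [[0, 0, 0], [0, 0, 0]]]'

```text
clock: 11.25
position: [414.5, 8.6, 70.7]
ee_rot: [-0.042, 0.999, -0.0, 0.0]
contact_force: [-0.1, -0.2, -1.1]
gripper_width: 20.0
grasp_force: 59.3
```

Run:
```python
from h import *
e=cam("side"); c=cv2.resize(e["img"][60:320,170:410],None,fx=2.3,fy=2.3,interpolation=cv2.INTER_CUBIC)
cv2.imwrite("pics/s6.png",cv2.cvtColor(c,cv2.COLOR_RGB2BGR)); print(arm.read_state()["wrist_torque"])
```

```text
[-0.07263202  0.02084406  0.00680451]
```

View pics/s6.png

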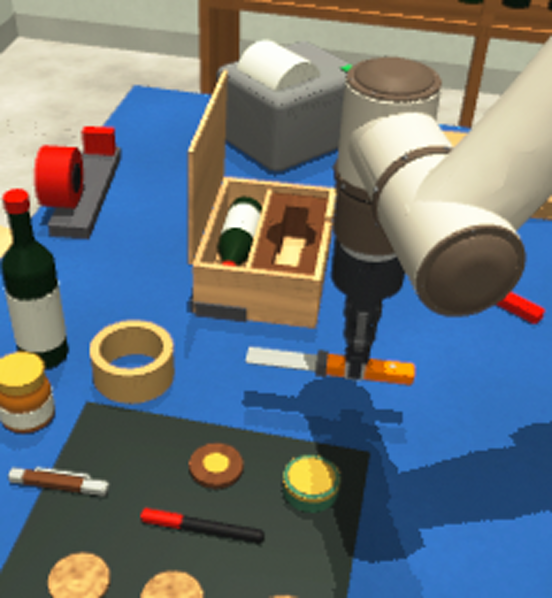

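The lid is upright, and the knife is held above its old spot.

Emit:
drive_tool --deltas '[[[0, 0, 2.5], [0, 0, 6]], [[0, 0, 2.5], [0, 0, 6]], [[0, 0, 0.8], [0, 0, 0]], [[0, 0, 0.3], [0, 0, 0]], [[0, 0, 0.2], [0, 0, 0]], [[0, 0, 0.1], [0, 0, 0]], [[0, 0, 0], [0, 0, 0]]]'

```text
clock: 12.0
position: [413.5, 4.9, 8.6]
ee_rot: [0.066, 0.998, 0.0, 0.001]
contact_force: [-0.3, 0.8, -1.4]
gripper_width: 20.4
grasp_force: 59.3
```

Emit:
drive_tool --deltas '[[[0, 0, 0], [0, 0, 0]], [[0, 0, 0], [0, 0, 0]], [[0, 0, 0], [0, 0, 0]], [[0, 0, 0], [0, 0, 0]], [[0, 0, -0.5], [0, 0, 0]], [[0, 0, -1], [0, 0, 0]], [[0, 0, -3], [0, 0, 0]], [[0, 0, -4], [0, 0, 0]], [[0, 0, -4], [0, 0, 0]], [[0, 0, -4], [0, 0, 0]], [[0, 0, 0], [0, 0, 0]]]' --claw 5.5

```text
clock: 13.1
position: [416.4, 5.8, 178.6]
ee_rot: [0.066, 0.998, 0.002, 0.006]
contact_force: [0.0, 0.8, 0.5]
gripper_width: 55.1
grasp_force: 0.0
```

Emit:
drive_tool --deltas '[[[0, 0, -0.7], [0, 0, -6]], [[0, 0, -0.7], [0, 0, -6]], [[-0.65, 4.4, -0.7], [0, 0, 0]], [[-0.65, 4.4, -0.7], [0, 0, 0]], [[-0.65, 4.4, -0.7], [0, 0, 0]], [[0, 0, 0], [0, 0, 0]], [[0, 0, 0], [0, 0, 0]]]' --claw 8.5

```text
clock: 13.8
position: [421.7, 138.5, 207.4]
ee_rot: [-0.039, 0.999, -0.0, -0.001]
contact_force: [0.0, -1.0, 0.8]
gripper_width: 85.3
grasp_force: 0.0
```

Run:
```python
from h import *
s=arm.read_state();print(s["position"],R.from_quat(s["ee_rot"]).as_matrix().round(3).tolist())
d=cam("wrist");save(d,"w7")
```

```text
[421.67329532 138.52867222 207.37467753] [[-0.997, -0.079, -0.001], [-0.079, 0.997, -0.001], [0.001, -0.0, -1.0]]
```

View pics/w7.png

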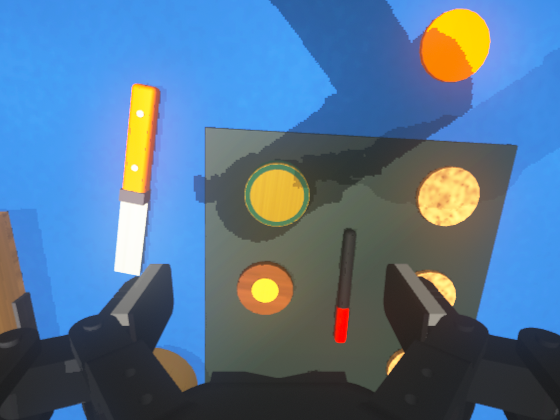

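The wrist view shows the knife lying flat, the tin at (277,193) lid up, the oak disc at (265,290) inlay up, and a coaster at (449,196). The orange look-alike is off the mat.

```bash
cat >> h.py <<'E'
def disc(d,guess,z,rmax=60):
    """centre of a disc on the mat whose top is at height z, near guess (world xy)"""
    hsv=cv2.cvtColor(d["img"],cv2.COLOR_RGB2HSV).astype(int);H,S,V=[hsv[...,i] for i in range(3)]
    m=((S>110)&(V>60)).astype(np.uint8)
    g=px(d,[*guess,z]); w=np.zeros_like(m); r=px(d,[guess[0],guess[1]+rmax,z]); cv2.circle(w,(int(g[0]),int(g[1])),int(np.hypot(r[0]-g[0],r[1]-g[1])),1,-1)
    m=cv2.morphologyEx(m*w,cv2.MORPH_OPEN,np.ones((3,3)))
    cs=cv2.findContours(m,0,1)[0]; c=max(cs,key=cv2.contourArea)
    P=np.array([pt(d,u,v,z)[:2] for u,v in c[:,0]],np.float32)
    (x,y),rad=cv2.minEnclosingCircle(P); (ex,ey),ax,_=cv2.fitEllipse(P)
    return np.array([ex,ey]).round(1),np.round(ax,1),np.array([x,y]).round(1),round(rad*2,1)
def loc(p):
    s=arm.read_state(); return (R.from_quat(s["ee_rot"]).as_matrix().T@(np.array(p)-s["position"])).round(1)
E
python3 - <<'E'
from h import *
d=cam("wrist")
for n,g,z in(("tin",(438,142),27),("oak",(544,134),12),("c1",(428,306),10)):
    r=disc(d,g,z);print(n,r,loc([*r[0],z]))
E
```

```text
tin (array([436.8, 138.6]), array([49.5, 49.8]), array([436.7, 138.5]), 50.7) [-15.6   0.5 180.3]
oak (array([541.9, 134.3]), array([58.7, 61.8]), array([541.5, 134.3]), 63.2) [-120.1  -11.8  195.1]
c1 (array([428.7, 305.3]), array([59.4, 62.3]), array([428.7, 305.1]), 63.3) [-20.3 167.3 197.1]
```

Emit:
drive_tool --deltas '[[[-1.56, 0.05, 3.5], [0, 0, 0]], [[0, 0, 3.9], [0, 0, 0]], [[0, 0, 3.9], [0, 0, 0]], [[0, 0, 3.9], [0, 0, 0]], [[0, 0, 2.5], [0, 0, 0]], [[0, 0, 1.4], [0, 0, 0]], [[0, 0, 1.0], [0, 0, 0]], [[0, 0, 0.3], [0, 0, 0]], [[0, 0, 0], [0, 0, 0]]]' --claw 8.5

```text
clock: 14.8
position: [437.9, 139.2, 4.0]
ee_rot: [-0.038, 0.999, -0.0, -0.0]
contact_force: [-0.0, 0.1, -0.5]
gripper_width: 85.0
grasp_force: 0.0
```

Emit:
drive_tool --deltas '[[[0, 0, 0], [0, 0, 0]], [[0, 0, 0], [0, 0, 0]], [[0, 0, 0], [0, 0, 0]], [[0, 0, 0], [0, 0, 0]], [[0, 0, 0], [0, 0, 0]], [[0, 0, 0], [0, 0, 0]]]' --claw 5

```text
clock: 15.4
position: [438.3, 140.0, 5.3]
ee_rot: [-0.039, 0.999, 0.0, 0.001]
contact_force: [-1.4, -0.3, 6.6]
gripper_width: 58.1
grasp_force: 63.1
```

Emit:
drive_tool --deltas '[[[0, 0, -1], [0, 0, 0]], [[0, 0, -2.5], [0, 0, 0]], [[0, 0, -3.3], [0, 0, 0]], [[0, 0, -3.3], [0, 0, 0]]]'

```text
clock: 15.8
position: [437.4, 139.5, 106.6]
ee_rot: [-0.038, 0.999, 0.0, -0.0]
contact_force: [1.4, 1.0, -1.5]
gripper_width: 58.0
grasp_force: 64.5
```

Emit:
drive_tool --deltas '[[[-1.22, -3.88, -1.95], [0, 0, 0]], [[-1.22, -3.88, -1.95], [0, 0, 0]], [[-1.22, -3.88, -1.95], [0, 0, 0]], [[-1.22, -3.88, -1.95], [0, 0, 0]], [[-1.22, -3.88, -1.95], [0, 0, 0]], [[-1.22, -3.88, -1.95], [0, 0, 0]], [[-1.22, -3.88, -1.95], [0, 0, 0]], [[-1.22, -3.88, -1.95], [0, 0, 0]], [[-1.22, -3.88, -1.95], [0, 0, 0]], [[-1.22, -3.88, -1.95], [0, 0, 0]], [[0, 0, 0], [0, 0, 0]], [[0, 0, 0], [0, 0, 0]]]'

```text
clock: 17.0
position: [588.6, -238.2, 299.8]
ee_rot: [-0.038, 0.999, 0.001, -0.0]
contact_force: [-0.3, -0.7, -2.2]
gripper_width: 58.0
grasp_force: 64.8
```

Run:
```python
from h import *
s=arm.read_state();print(s["position"],R.from_quat(s["ee_rot"]).as_matrix().round(3).tolist())
d=cam("wrist");np.save("w8.npy",d["img"]);save(d,"w8");np.save("w8T.npy",d["T"])
```

```text
[ 588.63966512 -238.18457904  299.83155926] [[-0.997, -0.075, -0.0], [-0.075, 0.997, 0.001], [0.0, 0.001, -1.0]]
```

View pics/w8.png

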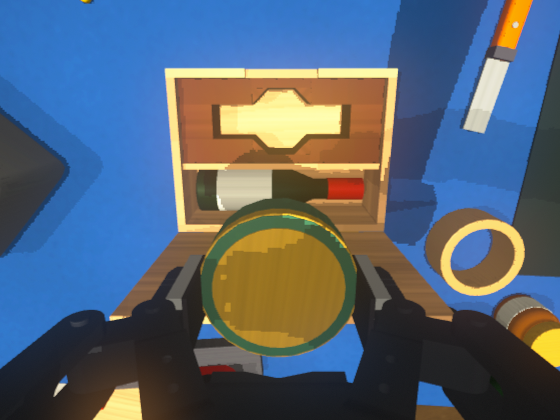

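The wrist view shows the held tin, the open case with front rim from (166,69) to (397,69), and the pocket with slot ends near (212,120) and (350,120), lobe rows about 88 to 149.

Run:
```python
from h import *
d=cam("wrist");im=d["img"].astype(int);hsv=cv2.cvtColor(d["img"],cv2.COLOR_RGB2HSV).astype(int)
for v in(110,120,130): print(v,[(u,*im[v,u]) for u in list(range(206,222,2))+list(range(342,356,2))])
print("col281",[(v,*im[v,281]) for v in list(range(64,96,2))+list(range(142,156,2))])
for u,v,z in((166,69,80),(397,69,80)): print(pt(d,u,v,z).round(1))
```

```text
110 [(206, np.int64(183), np.int64(108), np.int64(63)), (208, np.int64(184), np.int64(108), np.int64(62)), (210, np.int64(159), np.int64(95), np.int64(56)), (212, np.int64(95), np.int64(68), np.int64(44)), (214, np.int64(97), np.int64(68), np.int64(43)), (216, np.int64(98), np.int64(69), np.int64(44)), (218, np.int64(138), np.int64(99), np.int64(60)), (220, np.int64(254), np.int64(230), np.int64(137)), (342, np.int64(106), np.int64(79), np.int64(43)), (344, np.int64(105), np.int64(77), np.int64(42)), (346, np.int64(104), np.int64(76), np.int64(42)), (348, np.int64(103), np.int64(76), np.int64(43)), (350, np.int64(157), np.int64(99), np.int64(54)), (352, np.int64(183), np.int64(110), np.int64(59)), (354, np.int64(181), np.int64(110), np.int64(59))]
120 [(206, np.int64(175), np.int64(104), np.int64(60)), (208, np.int64(176), np.int64(105), np.int64(59)), (210, np.int64(164), np.int64(98), np.int64(56)), (212, np.int64(96), np.int64(67), np.int64(42)), (214, np.int64(98), np.int64(68), np.int64(43)), (216, np.int64(98), np.int64(69), np.int64(42)), (218, np.int64(99), np.int64(69), np.i
[... 1693 characters left out ...]
, np.int64(179), np.int64(112), np.int64(68)), (86, np.int64(180), np.int64(114), np.int64(69)), (88, np.int64(131), np.int64(93), np.int64(58)), (90, np.int64(193), np.int64(143), np.int64(85)), (92, np.int64(234), np.int64(190), np.int64(110)), (94, np.int64(254), np.int64(244), np.int64(154)), (142, np.int64(254), np.int64(247), np.int64(156)), (144, np.int64(254), np.int64(237), np.int64(141)), (146, np.int64(254), np.int64(230), np.int64(134)), (148, np.int64(228), np.int64(176), np.int64(97)), (150, np.int64(113), np.int64(83), np.int64(42)), (152, np.int64(112), np.int64(83), np.int64(41)), (154, np.int64(113), np.int64(82), np.int64(41))]
[ 498.2 -349.8   80. ]
[ 481.5 -132.1   80. ]
```

Run:
```python
from h import *
d=cam("wrist");im=d["img"].astype(int)
for u in(230,280,330): print(u,[(v,*im[v,u].tolist()) for v in range(100 if u!=280 else 148,168,2) if v>134 or v<112])
a=np.radians(4.4);X=np.array([np.cos(a),np.sin(a)])
print("from front",pt(d,280,87.5,68)[:2]+33*X,"from ends",(pt(d,210.8,120,68)+pt(d,349,120,68))/2, pt(d,210.8,120,68),pt(d,349,120,68))
f=lambda p:px(d,p)
print("floor centre pred",f([539.1,-237,14]),"top c",f([539.1,-237,68]))
```

```text
230 [(100, 175, 107, 60), (102, 176, 108, 60), (104, 179, 115, 65), (106, 228, 171, 99), (108, 254, 230, 135), (110, 254, 229, 136), (136, 108, 76, 43), (138, 111, 77, 43), (140, 176, 107, 58), (142, 176, 106, 58), (144, 176, 106, 58), (146, 175, 105, 57), (148, 175, 106, 59), (150, 174, 105, 57), (152, 174, 104, 57), (154, 174, 103, 58), (156, 174, 104, 59), (158, 173, 103, 59), (160, 172, 103, 58), (162, 155, 95, 55), (164, 230, 188, 109), (166, 222, 163, 94)]
280 [(148, 228, 176, 96), (150, 113, 84, 41), (152, 112, 83, 41), (154, 114, 83, 41), (156, 129, 89, 45), (158, 128, 87, 45), (160, 126, 87, 45), (162, 122, 84, 43), (164, 195, 143, 82), (166, 222, 163, 93)]
330 [(100, 178, 112, 62), (102, 178, 112, 61), (104, 185, 120, 66), (106, 226, 170, 97), (108, 254, 246, 154), (110, 254, 249, 162), (136, 111, 81, 39), (138, 111, 80, 38), (140, 177, 109, 53), (142, 176, 108, 53), (144, 176, 108, 54), (146, 175, 107, 53), (148, 175, 107, 53), (150, 171, 104, 52), (152, 158, 98, 49), (154, 157, 97, 48), (156, 156, 95, 47), (158, 156, 95, 48), (160, 155, 94, 47), (162, 155, 93, 46), (164, 227, 167, 95), (166, 254, 226, 130)]
from front [ 538.96936642 -238.20439155] from ends [ 537.33830254 -238.3537313    68.        ] [ 542.76132923 -308.20193032   68.        ] [ 531.91527584 -168.50553227   68.        ]
floor centre pred (np.float64(280.6979963228855), np.float64(119.18474172945947)) top c (np.float64(281.1017229057953), np.float64(121.88009720090902))
```

Run:
```python
from h import *
d=cam("wrist");s=arm.read_state();z=s["position"][2]+21.7
hsv=cv2.cvtColor(d["img"],cv2.COLOR_RGB2HSV).astype(int);H,S,V=[hsv[...,i] for i in range(3)]
for nm,m in(("brass",(H>15)&(H<30)&(S>120)&(V>60)),("green",(H>50)&(H<95)&(S>60))):
    m=m.astype(np.uint8);m[:205]=0;m[360:]=0;m[:,:195]=0;m[:,365:]=0
    m=cv2.morphologyEx(m,cv2.MORPH_OPEN,np.ones((3,3)))
    c=max(cv2.findContours(m,0,1)[0],key=cv2.contourArea)[:,0]; c=c[c[:,1]>235]
    P=np.array([loc(pt(d,u,v,z))[:2] for u,v in c])
    A=np.c_[2*P,np.ones(len(P))];q=np.linalg.lstsq(A,(P**2).sum(1),rcond=None)[0];print(nm,q[:2],np.sqrt(q[2]+q[:2]@q[:2]))
print(loc([539.2,-237.7,16.5]))
```

```text
brass [1.47540028 0.43527595] 25.003861438378202
green [1.5940474  0.44505288] 27.41730624012964
[ 49.    2.5 283.1]
```

Emit:
drive_tool --deltas '[[[4.75, 0.21, 0], [0, 0, 0]], [[0, 0, 4.2], [0, 0, 0]], [[0, 0, 4.2], [0, 0, 0]], [[0, 0, 4.2], [0, 0, 0]], [[0, 0, 4.2], [0, 0, 0]], [[0, 0, 3.4], [0, 0, 0]], [[0, 0, 0], [0, 0, 0]], [[0, 0, 1.2], [0, 0, 0]], [[0, 0, 0.6], [0, 0, 0]], [[0, 0, 0.6], [0, 0, 0]], [[0, 0, 0.6], [0, 0, 0]], [[0, 0, 0], [0, 0, 0]]]'

```text
clock: 18.4
position: [541.5, -239.3, 67.6]
ee_rot: [-0.038, 0.999, 0.0, -0.0]
contact_force: [0.0, -0.5, -1.1]
gripper_width: 57.9
grasp_force: 64.9
```

Run:
```python
from h import *
s=arm.read_state();print(s["wrist_torque"],s["position"],loc([539.2,-237.7,16.5]))
```

```text
[0.03560742 0.09493856 0.00584306] [ 541.46057729 -239.30822751   67.62691081] [ 2.1  1.8 51.1]
```

Emit:
drive_tool --deltas '[[[0.06, 0.14, 0], [0, 0, 0]], [[0, 0, 0.6], [0, 0, 0]], [[0, 0, 0.6], [0, 0, 0]], [[0, 0, 0.6], [0, 0, 0]], [[0, 0, 0.6], [0, 0, 0]], [[0, 0, 0.6], [0, 0, 0]], [[0, 0, 0.6], [0, 0, 0]], [[0, 0, 0.6], [0, 0, 0]], [[0, 0, 0.4], [0, 0, 0]], [[0, 0, 0.2], [0, 0, 0]], [[0, 0, 0.2], [0, 0, 0]], [[0, 0, 0], [0, 0, 0]]]'

```text
clock: 19.6
position: [541.0, -238.0, 17.8]
ee_rot: [-0.038, 0.999, 0.0, -0.0]
contact_force: [-0.9, -0.1, -2.0]
gripper_width: 58.1
grasp_force: 64.9
```

Emit:
drive_tool --deltas '[[[0, 0, 0.1], [0, 0, 0]], [[0, 0, 0], [0, 0, 0]]]'

```text
clock: 19.8
position: [541.1, -238.0, 17.0]
ee_rot: [-0.038, 0.999, -0.0, 0.0]
contact_force: [-0.1, -0.4, -0.3]
gripper_width: 57.8
grasp_force: 64.9
```

Emit:
drive_tool --deltas '[[[0, 0, 0], [0, 0, 0]], [[0, 0, 0], [0, 0, 0]], [[0, 0, 0], [0, 0, 0]], [[0, 0, -0.5], [0, 0, 0]], [[0, 0, -1.5], [0, 0, 0]], [[0, 0, -3], [0, 0, 0]], [[0, 0, -4.5], [0, 0, 0]], [[0, 0, -4.5], [0, 0, 0]], [[0, 0, -4.5], [0, 0, 0]], [[0, 0, -4.5], [0, 0, 0]], [[-1.5, 0, -4.5], [0, 0, 0]], [[-3, 0, -1], [0, 0, 0]]]' --claw 8.0

```text
clock: 21.0
position: [586.9, -235.8, 311.2]
ee_rot: [-0.038, 0.999, -0.002, 0.007]
contact_force: [0.0, 0.1, 1.0]
gripper_width: 80.3
grasp_force: 0.0
```

Run:
```python
from h import *
s=arm.read_state();print(s["position"])
d=cam("wrist");save(d,"w9")
hsv=cv2.cvtColor(d["img"],cv2.COLOR_RGB2HSV).astype(int);H,S,V=[hsv[...,i] for i in range(3)]
m=((H>35)&(H<95)&(S>60)).astype(np.uint8);m[:85]=0;m[165:]=0;m[:,:210]=0;m[:,355:]=0
c=np.concatenate([k for k in cv2.findContours(m,0,1)[0] if cv2.contourArea(k)>10])
P=np.array([pt(d,u,v,38)[:2] for u,v in c[:,0]],np.float32);print(cv2.minEnclosingCircle(P))
```

```text
[ 586.93222345 -235.79971856  311.23071057]
((539.1094360351562, -237.65380859375), 29.480375289916992)
```

View pics/w9.png

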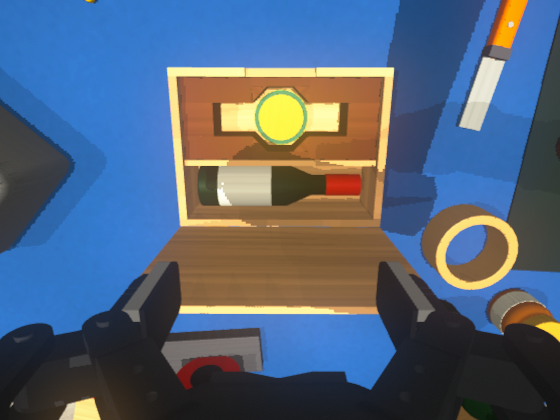

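The tin sits centred in the pocket at (539.1,-237.7), visible at pixel (281,118). Next the coasters.

Emit:
drive_tool --deltas '[[[0.88, 4.46, 0.92], [0, 0, 0]], [[0.88, 4.46, 0.92], [0, 0, 0]], [[0.88, 4.46, 0.92], [0, 0, 0]], [[0.88, 4.46, 0.92], [0, 0, 0]], [[0.88, 4.46, 0.92], [0, 0, 0]], [[0.88, 4.46, 0.92], [0, 0, 0]], [[0.88, 4.46, 0.92], [0, 0, 0]], [[0.88, 4.46, 0.92], [0, 0, 0]], [[0.88, 4.46, 0.92], [0, 0, 0]], [[0.88, 4.46, 0.92], [0, 0, 0]], [[0.88, 4.46, 0.92], [0, 0, 0]], [[0.88, 4.46, 0.92], [0, 0, 0]]]'

```text
clock: 22.25
position: [438.4, 292.4, 191.4]
ee_rot: [-0.039, 0.999, 0.0, 0.0]
contact_force: [1.5, 0.0, 0.8]
gripper_width: 80.1
grasp_force: 0.0
```

Emit:
drive_tool --deltas '[[[0, 0, 0], [0, 0, 0]], [[0, 0, 0], [0, 0, 0]]]'

```text
clock: 22.45
position: [438.7, 291.5, 191.1]
ee_rot: [-0.04, 0.999, -0.0, -0.0]
contact_force: [0.6, -0.2, -0.0]
gripper_width: 80.0
grasp_force: 0.0
```

Run:
```python
from h import *
s=arm.read_state();print(s["position"],s["ee_rot"])
d=cam("wrist")
for n,g in(("c1",(428,305)),("c2",(539,308))):
    r=disc(d,g,10,50);print(n,r,loc([*r[0],10]))
e=cam("side")
for n,g,z in(("c1",(428,305),10),("c2",(539,308),10),("c3",(633,311),10),("oak",(544,134),12)): print(n,disc(e,g,z,45))
```

```text
[438.72137618 291.483216   191.07223413] [-3.95197456e-02  9.99218565e-01 -4.79195972e-04 -4.68686316e-04]
c1 (array([429.1, 306.2]), array([59.1, 59.3]), array([429.1, 306.1]), 60.3) [  8.7  16.3 181.4]
c2 (array([538.1, 305.9]), array([56.4, 60.3]), array([538.7, 306.9]), 62.9) [-99.9   7.6 181.4]
c1 (array([428.7, 305.5]), array([58.3, 61.5]), array([428.9, 305.4]), 63.0)
c2 (array([539.5, 305.8]), array([58.4, 61.7]), array([539.4, 305.9]), 63.1)
c3 (array([633.5, 309.1]), array([59. , 62.2]), array([633., 309.]), 63.6)
oak (array([543.1, 133.1]), array([58.6, 59.7]), array([542.7, 133.4]), 63.0)
```

Emit:
drive_tool --deltas '[[[0.87, 1.57, 3.5], [0, 0, 0]], [[0, 0, 3.9], [0, 0, 0]], [[0, 0, 3.9], [0, 0, 0]], [[0, 0, 3.9], [0, 0, 0]], [[0, 0, 1.8], [0, 0, 0]], [[0, 0, 1.0], [0, 0, 0]], [[0, 0, 0.4], [0, 0, 0]], [[0, 0, 0], [0, 0, 0]], [[0, 0, 0], [0, 0, 0]]]' --claw 8.0

```text
clock: 23.45
position: [430.4, 306.4, 8.8]
ee_rot: [-0.038, 0.999, 0.001, 0.001]
contact_force: [0.6, -0.5, 0.8]
gripper_width: 79.7
grasp_force: 0.0
```

Emit:
drive_tool --deltas '[[[0, 0, 0], [0, 0, 0]], [[0, 0, 0], [0, 0, 0]], [[0, 0, 0], [0, 0, 0]], [[0, 0, 0], [0, 0, 0]], [[0, 0, 0], [0, 0, 0]]]' --claw 5

```text
clock: 23.95
position: [429.6, 305.9, 7.6]
ee_rot: [-0.038, 0.999, 0.0, 0.0]
contact_force: [-0.6, -0.6, -0.0]
gripper_width: 49.9
grasp_force: 0.0
```

Emit:
drive_tool --deltas '[[[0, 0, -0.8], [0, 0, 0]], [[0, 0, 0], [0, 0, 0]], [[0, 0, 0], [0, 0, 0]], [[0, 0, 0], [0, 0, 0]], [[0, 0, 0.8], [0, 0, 0]], [[0, 0, 0.3], [0, 0, 0]], [[0, 0, 0.3], [0, 0, 0]], [[0, 0, 0], [0, 0, 0]]]' --claw 7.0

```text
clock: 24.75
position: [429.3, 305.5, 0.7]
ee_rot: [-0.038, 0.999, -0.001, -0.001]
contact_force: [0.4, 0.5, 0.6]
gripper_width: 70.0
grasp_force: 0.0
```

Emit:
drive_tool --deltas '[[[0, 0, 0.2], [0, 0, 0]], [[0, 0, 0], [0, 0, 0]], [[0, 0, 0], [0, 0, 0]]]'

```text
clock: 25.05
position: [429.6, 306.0, -0.5]
ee_rot: [-0.038, 0.999, 0.0, 0.0]
contact_force: [-0.1, 0.7, -0.4]
gripper_width: 69.8
grasp_force: 0.0
```

Emit:
drive_tool --deltas '[[[0, 0, 0.2], [0, 0, 0]], [[0, 0, 0], [0, 0, 0]], [[0, 0, 0], [0, 0, 0]]]'

```text
clock: 25.35
position: [429.6, 305.9, -2.5]
ee_rot: [-0.038, 0.999, -0.0, 0.0]
contact_force: [0.2, 0.7, 0.1]
gripper_width: 69.4
grasp_force: 0.0
```

Emit:
drive_tool --deltas '[[[0, 0, 0.2], [0, 0, 0]], [[0, 0, 0], [0, 0, 0]], [[0, 0, 0], [0, 0, 0]]]'

```text
clock: 25.65
position: [429.5, 305.9, -4.6]
ee_rot: [-0.038, 0.999, -0.0, -0.0]
contact_force: [-0.9, -0.7, 0.4]
gripper_width: 69.3
grasp_force: 0.0
```

Emit:
drive_tool --deltas '[[[0, 0, 0], [0, 0, 0]], [[0, 0, 0], [0, 0, 0]], [[0, 0, 0], [0, 0, 0]], [[0, 0, 0], [0, 0, 0]], [[0, 0, 0], [0, 0, 0]]]' --claw 5

```text
clock: 26.15
position: [431.1, 307.2, -1.3]
ee_rot: [-0.04, 0.999, 0.001, 0.002]
contact_force: [-2.1, -1.3, 18.7]
gripper_width: 56.8
grasp_force: 67.1
```

Emit:
drive_tool --deltas '[[[0, 0, -0.5], [0, 0, 0]], [[0, 0, -1], [0, 0, 0]], [[0, 0, -3], [0, 0, 0]], [[0, 0, -3], [0, 0, 0]], [[0, 0, 0], [0, 0, 0]]]'

```text
clock: 26.65
position: [431.5, 308.0, 74.6]
ee_rot: [-0.039, 0.999, 0.003, 0.003]
contact_force: [0.9, 0.6, -0.7]
gripper_width: 56.6
grasp_force: 63.8
```

```bash
cat >> h.py <<'E'
def held(d,top,S0=110,V0=60):
    """held disc: circle fit in tool xy of its visible rim at height top above TCP"""
    s=arm.read_state();z=s["position"][2]+top
    hsv=cv2.cvtColor(d["img"],cv2.COLOR_RGB2HSV).astype(int);H,S,V=[hsv[...,i] for i in range(3)]
    c0=px(d,s["position"]+np.array([0,0,top])); w=np.zeros(H.shape,np.uint8); cv2.circle(w,(int(c0[0]),int(c0[1])),95,1,-1)
    m=((S>S0)&(V>V0)&(H<30)).astype(np.uint8)*w
    m=cv2.morphologyEx(m,cv2.MORPH_OPEN,np.ones((5,5)))
    c=max(cv2.findContours(m,0,1)[0],key=cv2.contourArea)[:,0]
    P=np.array([loc(pt(d,u,v,z))[:2] for u,v in c],np.float32)
    k=abs(P[:,1])<22
    P=P[k]; q=np.linalg.lstsq(np.c_[2*P,np.ones(len(P))],(P**2).sum(1),rcond=None)[0]
    return q[:2].round(1),round(float(np.sqrt(q[2]+q[:2]@q[:2])),1),P.min(0),P.max(0),cv2.boundingRect(c)
E
python3 - <<'E'
from h import *
d=cam("wrist");np.save("c1.npy",d["img"]);save(d,"wc1")
print(arm.read_state()["position"],arm.read_state()["gripper_width"])
for t in(8,11): print(held(d,t))
E
```

```text
[430.39817105 306.97474177  72.67245725] 57.00782143400638
(array([-2.9,  1.1]), 32.6, array([-37.9, -21.8], dtype=float32), array([30.4, 21.9], dtype=float32), (206, 202, 144, 147))
(array([-1.3,  1.1]), 31.9, array([-35.5, -21.7], dtype=float32), array([31.3, 21.8], dtype=float32), (206, 202, 144, 147))
```

View pics/wc1.png

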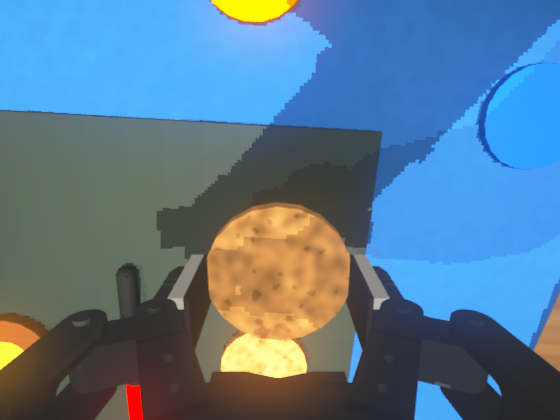

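The coaster is held flat between the pads, centred near (278,270), about 143 px wide and 135 px tall. That matches a flat disc seen with the 16° camera tilt.

Run:
```python
from h import *
d=cam("wrist");z=arm.read_state()["position"][2]
for t in(9,11.3): print([loc(pt(d,u,v,z+t)) for u,v in((278.5,203),(278.5,338),(207,268),(350,268))])
print(loc([539.2,-237.7,150]), arm.read_state()["position"])
```

```text
[array([30.7,  1.4, -9. ]), array([-31.1,   1.5,  -9. ]), array([  2.8, -28.1,  -9. ]), array([ 2.7, 31. , -9. ])]
[array([ 31.4,   1.4, -11.3]), array([-29.4,   1.5, -11.3]), array([  3.9, -27.6, -11.3]), array([  3.9,  30.5, -11.3])]
[ -67.8 -550.4  -79.5] [429.57451038 306.04510632  71.22101201]
```

Emit:
drive_tool --deltas '[[[-0.573, -4.59, -0.66], [0, 0, 0]], [[-0.573, -4.59, -0.66], [0, 0, 0]], [[-0.573, -4.59, -0.66], [0, 0, 0]], [[-0.573, -4.59, -0.66], [0, 0, 0]], [[-0.573, -4.59, -0.66], [0, 0, 0]], [[-0.573, -4.59, -0.66], [0, 0, 0]], [[-0.573, -4.59, -0.66], [0, 0, 0]], [[-0.573, -4.59, -0.66], [0, 0, 0]], [[-0.573, -4.59, -0.66], [0, 0, 0]], [[-0.573, -4.59, -0.66], [0, 0, 0]], [[-0.573, -4.59, -0.66], [0, 0, 0]], [[-0.573, -4.59, -0.66], [0, 0, 0]]]'

```text
clock: 27.95
position: [539.7, -239.7, 148.3]
ee_rot: [-0.038, 0.999, 0.001, -0.002]
contact_force: [1.0, 0.9, 0.5]
gripper_width: 57.1
grasp_force: 63.9
```

Emit:
drive_tool --deltas '[[[0, 0, 0], [0, 0, 0]], [[0, 0, 0], [0, 0, 0]], [[0, 0, 0], [0, 0, 0]]]'

```text
clock: 28.25
position: [539.5, -237.1, 148.4]
ee_rot: [-0.039, 0.999, 0.001, -0.001]
contact_force: [0.6, -0.3, 0.5]
gripper_width: 56.9
grasp_force: 63.9
```

Run:
```python
from h import *
s=arm.read_state();print(loc([539.2,-237.7,38]), s["position"],R.from_quat(s["ee_rot"]).as_matrix().round(4)[2])
```

```text
[  0.   -0.7 110.4] [ 539.47259141 -237.10903062  148.35508576] [ 0.0028  0.0012 -1.    ]
```

Emit:
drive_tool --deltas '[[[-0.1, -0.08, 2.5], [0, 0, 0]], [[0, 0, 2.5], [0, 0, 0]], [[0, 0, 1.4], [0, 0, 0]], [[0, 0, 0.8], [0, 0, 0]], [[0, 0, 0.8], [0, 0, 0]], [[0, 0, 0.7], [0, 0, 0]], [[0, 0, 0.7], [0, 0, 0]], [[0, 0, 0.7], [0, 0, 0]], [[0, 0, 0.7], [0, 0, 0]], [[0, 0, 0.3], [0, 0, 0]], [[0, 0, 0], [0, 0, 0]], [[0, 0, 0], [0, 0, 0]]]'

```text
clock: 29.45
position: [541.7, -238.8, 38.9]
ee_rot: [-0.038, 0.999, -0.0, 0.0]
contact_force: [1.3, 0.0, 0.4]
gripper_width: 57.1
grasp_force: 63.9
```

Emit:
drive_tool --deltas '[[[0.1, 0.05, 0.2], [0, 0, 0]], [[0, 0, 0.2], [0, 0, 0]], [[0, 0, 0], [0, 0, 0]], [[0, 0, 0], [0, 0, 0]]]'

```text
clock: 29.85
position: [540.5, -238.3, 34.7]
ee_rot: [-0.038, 0.999, -0.0, 0.0]
contact_force: [0.3, 0.8, -0.7]
gripper_width: 56.7
grasp_force: 63.9
```

Emit:
drive_tool --deltas '[[[0, 0, 0], [0, 0, 0]], [[0, 0, 0], [0, 0, 0]], [[0, 0, 0], [0, 0, 0]], [[0, 0, -0.5], [0, 0, 0]], [[0, 0, -1.5], [0, 0, 0]], [[0, 0, -3], [0, 0, 0]], [[0, 0, -4.5], [0, 0, 0]], [[0, 0, -4.5], [0, 0, 0]], [[0, 0, -4.5], [0, 0, 0]], [[0, 0, -4.5], [0, 0, 0]], [[-1.5, 0, -3.5], [0, 0, 0]], [[-3, 0, 0], [0, 0, 0]]]' --claw 8.0

```text
clock: 31.05
position: [586.7, -236.1, 308.9]
ee_rot: [-0.038, 0.999, -0.002, 0.007]
contact_force: [0.8, -0.2, 0.0]
gripper_width: 79.9
grasp_force: 0.0
```

```bash
cat >> h.py <<'E'
def stack(z):
    d=cam("wrist"); hsv=cv2.cvtColor(d["img"],cv2.COLOR_RGB2HSV).astype(int);H,S,V=[hsv[...,i] for i in range(3)]
    save(d,"stack%d"%z); im=cv2.medianBlur(d["img"],3)
    g=cv2.cvtColor(im,cv2.COLOR_RGB2GRAY)
    c=px(d,[539.2,-237.7,z]); r=px(d,[539.2,-207.7,z]); r=np.hypot(r[0]-c[0],r[1]-c[1])
    # radial edge: brightest drop along rays
    Q=[]
    for a in np.arange(0,2*np.pi,np.pi/36):
        rr=np.arange(r-8,r+8,0.5); u=c[0]+rr*np.cos(a); v=c[1]+rr*np.sin(a)
        p=cv2.remap(im.astype(np.float32),u.astype(np.float32).reshape(1,-1),v.astype(np.float32).reshape(1,-1),1)[0]
        gr=np.linalg.norm(p[4:]-p[:-4],axis=1); k=gr.argmax()
        if gr[k]>30: Q.append(pt(d,u[k+2],v[k+2],z)[:2])
    Q=np.array(Q)
    for _ in range(4):
        q=np.linalg.lstsq(np.c_[2*Q,np.ones(len(Q))],(Q**2).sum(1),rcond=None)[0]; R0=np.sqrt(q[2]+q[:2]@q[:2]); e=abs(np.linalg.norm(Q-q[:2],axis=1)-R0); Q=Q[e<max(1,np.quantile(e,.85))]
    return q[:2].round(1),R0.round(1),len(Q),e.std().round(2)
E
python3 - <<'E'
from h import *
s=arm.read_state();print(s["position"],stack(45))
E
```

```text
[ 586.73080512 -236.07723321  308.93584803] (array([ 538.4, -238.9]), np.float64(30.7), 44, np.float64(0.25))
```

Emit:
drive_tool --deltas '[[[0.05, 4.44, 0.99], [0, 0, 0]], [[0.05, 4.44, 0.99], [0, 0, 0]], [[0.05, 4.44, 0.99], [0, 0, 0]], [[0.05, 4.44, 0.99], [0, 0, 0]], [[0.05, 4.44, 0.99], [0, 0, 0]], [[0.05, 4.44, 0.99], [0, 0, 0]], [[0.05, 4.44, 0.99], [0, 0, 0]], [[0.05, 4.44, 0.99], [0, 0, 0]], [[0.05, 4.44, 0.99], [0, 0, 0]], [[0.05, 4.44, 0.99], [0, 0, 0]], [[0.05, 4.44, 0.99], [0, 0, 0]], [[0.05, 4.44, 0.99], [0, 0, 0]]]'

```text
clock: 32.3
position: [537.7, 297.5, 180.6]
ee_rot: [-0.039, 0.999, -0.0, -0.0]
contact_force: [0.7, 0.5, 0.1]
gripper_width: 79.9
grasp_force: 0.0
```

Emit:
drive_tool --deltas '[[[0, 0, 0], [0, 0, 0]], [[0, 0, 0], [0, 0, 0]], [[0, 0, 0], [0, 0, 0]]]'

```text
clock: 32.6
position: [538.4, 295.2, 181.1]
ee_rot: [-0.038, 0.999, -0.0, -0.0]
contact_force: [0.4, -0.3, 0.1]
gripper_width: 79.9
grasp_force: 0.0
```

```bash
cat > look.py <<'E'
from h import *
import sys
gx,gy,z=map(float,sys.argv[1:4])
s=arm.read_state();print(s["position"])
d=cam("wrist");r=disc(d,(gx,gy),z,50);print(r,loc([*r[0],z]))
e=cam("side")
for n,g,z in(("c2",(539,308),10),("c3",(633,311),10),("oak",(544,134),12)):
    try: print(n,disc(e,g,z,45))
    except Exception as x: print(n,x)
E
python3 look.py 539 306 10
```

```text
[538.40199339 295.22106685 181.11772856]
(array([539.8, 306.9]), array([59.2, 59.8]), array([539.8, 307. ]), 60.8) [ -2.   11.9 171.4]
c2 (array([539.5, 306.4]), array([58.2, 62.2]), array([539.7, 306.5]), 63.8)
c3 (array([633.6, 309. ]), array([59. , 62.4]), array([633.6, 309.1]), 64.0)
oak (array([543.1, 133.1]), array([58.1, 59.9]), array([542.7, 133.4]), 63.0)
```

Emit:
drive_tool --deltas '[[[-0.2, 1.15, 3.5], [0, 0, 0]], [[0, 0, 3.9], [0, 0, 0]], [[0, 0, 3.9], [0, 0, 0]], [[0, 0, 3.9], [0, 0, 0]], [[0, 0, 1.6], [0, 0, 0]], [[0, 0, 0.9], [0, 0, 0]], [[0, 0, 0.4], [0, 0, 0]], [[0, 0, 0], [0, 0, 0]], [[0, 0, 0], [0, 0, 0]]]' --claw 7.2

```text
clock: 33.6
position: [540.4, 308.0, 1.4]
ee_rot: [-0.038, 0.999, 0.001, 0.001]
contact_force: [-0.5, 0.5, 0.5]
gripper_width: 72.1
grasp_force: 0.0
```

Emit:
drive_tool --deltas '[[[0, 0, 0], [0, 0, 0]], [[0, 0, 0], [0, 0, 0]], [[0, 0, 0], [0, 0, 0]], [[0, 0, 0], [0, 0, 0]], [[0, 0, 0], [0, 0, 0]]]' --claw 5

```text
clock: 34.1
position: [540.4, 308.2, 2.3]
ee_rot: [-0.039, 0.999, 0.001, 0.001]
contact_force: [-0.9, -1.3, 6.8]
gripper_width: 56.1
grasp_force: 62.1
```

Emit:
drive_tool --deltas '[[[0, 0, -0.5], [0, 0, 0]], [[0, 0, -1], [0, 0, 0]], [[0, 0, -3], [0, 0, 0]], [[0, 0, -3], [0, 0, 0]], [[0, 0, 0], [0, 0, 0]], [[0, 0, 0], [0, 0, 0]]]'

```text
clock: 34.7
position: [539.8, 308.0, 76.4]
ee_rot: [-0.038, 0.999, 0.001, 0.001]
contact_force: [-0.4, -0.1, -1.1]
gripper_width: 56.2
grasp_force: 63.6
```

```bash
cat > hold.py <<'E'
from h import *
import sys
t=float(sys.argv[1])
s=arm.read_state();d=cam("wrist");z=s["position"][2]+t; save(d,"hold")
hsv=cv2.cvtColor(d["img"],cv2.COLOR_RGB2HSV).astype(int);m=(hsv[...,1]>90)&(hsv[...,2]>70)&(hsv[...,0]<30)
u=278
v=np.where(m[185:240,u])[0]+185; top=v.min()
row=np.where(m[265])[0]; row=row[(row>190)&(row<370)]
g=d["img"][320:356,u].astype(int).tolist()
print(top,row.min(),row.max(),[sum(x) for x in g])
print("rim near",loc(pt(d,u,top-.5,z)),"L",loc(pt(d,row.min()-.5,265,z)),"R",loc(pt(d,row.max()+.5,265,z)))
print(s["position"],s["gripper_width"],"to pocket",loc([539.2,-237.7,150]))
E
python3 hold.py 8.7
```

```text
203 201 346 [492, 528, 547, 556, 566, 571, 577, 583, 580, 578, 573, 570, 567, 563, 560, 560, 569, 638, 693, 689, 689, 687, 686, 686, 684, 678, 673, 670, 672, 679, 692, 704, 712, 714, 705, 693]
rim near [31.5  0.9 -9.9] L [  4.9 -30.8  -9.9] R [ 4.9 28.9 -9.9]
[539.79708448 307.98288274  76.37969611] 56.17697759908197 to pocket [  41.7 -543.5  -75.1]
```

Emit:
drive_tool --deltas '[[[0.336, -4.53, -0.62], [0, 0, 0]], [[0.336, -4.53, -0.62], [0, 0, 0]], [[0.336, -4.53, -0.62], [0, 0, 0]], [[0.336, -4.53, -0.62], [0, 0, 0]], [[0.336, -4.53, -0.62], [0, 0, 0]], [[0.336, -4.53, -0.62], [0, 0, 0]], [[0.336, -4.53, -0.62], [0, 0, 0]], [[0.336, -4.53, -0.62], [0, 0, 0]], [[0.336, -4.53, -0.62], [0, 0, 0]], [[0.336, -4.53, -0.62], [0, 0, 0]], [[0.336, -4.53, -0.62], [0, 0, 0]], [[0.336, -4.53, -0.62], [0, 0, 0]]]'

```text
clock: 35.95
position: [540.1, -239.2, 148.2]
ee_rot: [-0.038, 0.999, 0.0, -0.001]
contact_force: [0.8, 0.2, -0.8]
gripper_width: 56.3
grasp_force: 63.6
```

Emit:
drive_tool --deltas '[[[0, 0, 0], [0, 0, 0]], [[0, 0, 0], [0, 0, 0]], [[0, 0, 0], [0, 0, 0]]]'

```text
clock: 36.25
position: [540.4, -236.7, 148.2]
ee_rot: [-0.039, 0.999, 0.0, -0.001]
contact_force: [0.5, 0.2, -0.4]
gripper_width: 56.2
grasp_force: 63.6
```

```bash
python3 -c "
from h import *
print(loc([539.2,-237.7,45]),arm.read_state()['position'])"
```

```text
[  1.1  -0.9 103.2] [ 540.43659967 -236.74937767  148.19363111]
```

Emit:
drive_tool --deltas '[[[0.05, -0.1, 2.5], [0, 0, 0]], [[0, 0, 2.5], [0, 0, 0]], [[0, 0, 1.5], [0, 0, 0]], [[0, 0, 0.7], [0, 0, 0]], [[0, 0, 0.7], [0, 0, 0]], [[0, 0, 0.7], [0, 0, 0]], [[0, 0, 0.7], [0, 0, 0]], [[0, 0, 0.7], [0, 0, 0]], [[0, 0, 0.1], [0, 0, 0]], [[0, 0, 0], [0, 0, 0]], [[0, 0, 0], [0, 0, 0]]]'

```text
clock: 37.35
position: [541.0, -238.7, 48.6]
ee_rot: [-0.038, 0.999, -0.0, 0.0]
contact_force: [-0.3, 0.1, -0.4]
gripper_width: 56.4
grasp_force: 63.6
```

Emit:
drive_tool --deltas '[[[0.03, 0.06, 0.2], [0, 0, 0]], [[0, 0, 0.15], [0, 0, 0]], [[0, 0, 0], [0, 0, 0]], [[0, 0, 0], [0, 0, 0]]]'

```text
clock: 37.75
position: [540.4, -238.0, 44.8]
ee_rot: [-0.038, 0.999, -0.0, 0.0]
contact_force: [-0.2, 0.0, 0.5]
gripper_width: 56.0
grasp_force: 63.6
```

Emit:
drive_tool --deltas '[[[0, 0, 0], [0, 0, 0]], [[0, 0, 0], [0, 0, 0]], [[0, 0, 0], [0, 0, 0]], [[0, 0, -0.5], [0, 0, 0]], [[0, 0, -1.5], [0, 0, 0]], [[0, 0, -3], [0, 0, 0]], [[0, 0, -4.5], [0, 0, 0]], [[0, 0, -4.5], [0, 0, 0]], [[0, 0, -4.5], [0, 0, 0]], [[0, 0, -4.5], [0, 0, 0]], [[-1.5, 0, -3.0], [0, 0, 0]], [[-3, 0, 0], [0, 0, 0]]]' --claw 8.0

```text
clock: 38.95
position: [586.4, -235.7, 313.3]
ee_rot: [-0.038, 0.999, -0.002, 0.006]
contact_force: [1.7, -0.8, 0.2]
gripper_width: 80.3
grasp_force: 0.0
```

Run:
```python
from h import *
s=arm.read_state();print(s["position"],stack(52))
```

```text
[ 586.35004968 -235.65927716  313.34971007] (array([ 538.6, -237.5]), np.float64(30.7), 41, np.float64(0.32))
```

Emit:
drive_tool --deltas '[[[-0.74, 4.4, 1.02], [0, 0, 0]], [[-0.74, 4.4, 1.02], [0, 0, 0]], [[-0.74, 4.4, 1.02], [0, 0, 0]], [[-0.74, 4.4, 1.02], [0, 0, 0]], [[-0.74, 4.4, 1.02], [0, 0, 0]], [[-0.74, 4.4, 1.02], [0, 0, 0]], [[-0.74, 4.4, 1.02], [0, 0, 0]], [[-0.74, 4.4, 1.02], [0, 0, 0]], [[-0.74, 4.4, 1.02], [0, 0, 0]], [[-0.74, 4.4, 1.02], [0, 0, 0]], [[-0.74, 4.4, 1.02], [0, 0, 0]], [[-0.74, 4.4, 1.02], [0, 0, 0]]]'

```text
clock: 40.2
position: [632.8, 300.4, 182.0]
ee_rot: [-0.039, 0.999, -0.0, -0.0]
contact_force: [1.3, -0.7, 0.3]
gripper_width: 80.0
grasp_force: 0.0
```

Emit:
drive_tool --deltas '[[[0, 0, 0], [0, 0, 0]], [[0, 0, 0], [0, 0, 0]], [[0, 0, 0], [0, 0, 0]]]'

```text
clock: 40.5
position: [633.2, 297.9, 182.7]
ee_rot: [-0.038, 0.999, -0.0, -0.0]
contact_force: [0.6, 0.2, -0.1]
gripper_width: 79.6
grasp_force: 0.0
```

```bash
python3 look.py 633.6 309 10
```

```text
[633.15445722 297.94767549 182.70091216]
(array([634.3, 309.7]), array([59.3, 59.8]), array([634.2, 309.9]), 60.7) [ -1.8  11.9 173. ]
c2 max() iterable argument is empty
c3 (array([633.6, 309.3]), array([58.7, 62.4]), array([632.9, 309.2]), 64.0)
oak (array([543. , 133.1]), array([58.4, 59.8]), array([542.7, 133.4]), 63.0)
```

Emit:
drive_tool --deltas '[[[-0.15, 1.15, 3.5], [0, 0, 0]], [[0, 0, 3.9], [0, 0, 0]], [[0, 0, 3.9], [0, 0, 0]], [[0, 0, 3.9], [0, 0, 0]], [[0, 0, 1.7], [0, 0, 0]], [[0, 0, 0.9], [0, 0, 0]], [[0, 0, 0.5], [0, 0, 0]], [[0, 0, 0], [0, 0, 0]], [[0, 0, 0], [0, 0, 0]]]' --claw 7.2

```text
clock: 41.5
position: [634.8, 310.7, 1.2]
ee_rot: [-0.038, 0.999, 0.001, 0.001]
contact_force: [-0.5, -0.1, 0.2]
gripper_width: 72.1
grasp_force: 0.0
```

Emit:
drive_tool --deltas '[[[0, 0, 0], [0, 0, 0]], [[0, 0, 0], [0, 0, 0]], [[0, 0, 0], [0, 0, 0]], [[0, 0, 0], [0, 0, 0]], [[0, 0, 0], [0, 0, 0]]]' --claw 5

```text
clock: 42.0
position: [634.9, 311.1, 2.1]
ee_rot: [-0.039, 0.999, 0.001, 0.002]
contact_force: [-1.3, -0.1, 5.4]
gripper_width: 56.6
grasp_force: 62.6
```

Emit:
drive_tool --deltas '[[[0, 0, -0.5], [0, 0, 0]], [[0, 0, -1], [0, 0, 0]], [[0, 0, -3], [0, 0, 0]], [[0, 0, -3], [0, 0, 0]], [[0, 0, 0], [0, 0, 0]], [[0, 0, 0], [0, 0, 0]]]'

```text
clock: 42.6
position: [634.2, 310.7, 76.1]
ee_rot: [-0.038, 0.999, 0.001, 0.001]
contact_force: [-0.4, 0.4, -1.0]
gripper_width: 56.2
grasp_force: 63.6
```

```bash
python3 hold.py 8.7
```

```text
204 209 347 [563, 568, 565, 553, 542, 538, 535, 526, 521, 517, 519, 522, 532, 545, 559, 573, 585, 628, 583, 558, 557, 556, 556, 556, 555, 553, 554, 554, 553, 553, 551, 550, 551, 553, 553, 553]
rim near [ 31.    0.8 -10.2] L [  4.8 -27.6 -10.2] R [  4.8  29.2 -10.2]
[634.16582509 310.72666485  76.13894777] 56.24170865414066 to pocket [ 135.9 -539.1  -75.5]
```

Emit:
drive_tool --deltas '[[[1.12, -4.5, -0.63], [0, 0, 0]], [[1.12, -4.5, -0.63], [0, 0, 0]], [[1.12, -4.5, -0.63], [0, 0, 0]], [[1.12, -4.5, -0.63], [0, 0, 0]], [[1.12, -4.5, -0.63], [0, 0, 0]], [[1.12, -4.5, -0.63], [0, 0, 0]], [[1.12, -4.5, -0.63], [0, 0, 0]], [[1.12, -4.5, -0.63], [0, 0, 0]], [[1.12, -4.5, -0.63], [0, 0, 0]], [[1.12, -4.5, -0.63], [0, 0, 0]], [[1.12, -4.5, -0.63], [0, 0, 0]], [[1.12, -4.5, -0.63], [0, 0, 0]]]'

```text
clock: 43.85
position: [540.0, -240.0, 149.1]
ee_rot: [-0.038, 0.999, 0.0, -0.001]
contact_force: [-0.0, 0.1, 0.6]
gripper_width: 56.2
grasp_force: 63.6
```

Emit:
drive_tool --deltas '[[[0, 0, 0], [0, 0, 0]], [[0, 0, 0], [0, 0, 0]], [[0, 0, 0], [0, 0, 0]]]'

```text
clock: 44.15
position: [540.8, -237.6, 149.0]
ee_rot: [-0.039, 0.999, 0.0, -0.001]
contact_force: [0.6, 0.3, 0.4]
gripper_width: 56.1
grasp_force: 63.6
```

```bash
python3 -c "
from h import *
print(loc([539.2,-237.7,52]),arm.read_state()['position'])"
```

```text
[ 1.5 -0.  97. ] [ 540.83618474 -237.64104021  149.02859588]
```

Emit:
drive_tool --deltas '[[[0.07, -0.02, 2.5], [0, 0, 0]], [[0, 0, 2.5], [0, 0, 0]], [[0, 0, 1.4], [0, 0, 0]], [[0, 0, 0.7], [0, 0, 0]], [[0, 0, 0.7], [0, 0, 0]], [[0, 0, 0.7], [0, 0, 0]], [[0, 0, 0.7], [0, 0, 0]], [[0, 0, 0.2], [0, 0, 0]], [[0, 0, 0], [0, 0, 0]], [[0, 0, 0], [0, 0, 0]]]'

```text
clock: 45.15
position: [540.9, -238.8, 56.4]
ee_rot: [-0.038, 0.999, -0.0, 0.0]
contact_force: [-0.4, -0.6, -0.4]
gripper_width: 56.5
grasp_force: 63.6
```

Emit:
drive_tool --deltas '[[[0.02, 0.07, 0.25], [0, 0, 0]], [[0, 0, 0.2], [0, 0, 0]], [[0, 0, 0], [0, 0, 0]], [[0, 0, 0], [0, 0, 0]]]'

```text
clock: 45.55
position: [540.3, -238.0, 51.5]
ee_rot: [-0.038, 0.999, -0.0, -0.0]
contact_force: [-0.5, -0.7, -0.1]
gripper_width: 56.3
grasp_force: 63.6
```

Emit:
drive_tool --deltas '[[[0, 0, 0], [0, 0, 0]], [[0, 0, 0], [0, 0, 0]], [[0, 0, 0], [0, 0, 0]], [[0, 0, -0.5], [0, 0, 0]], [[0, 0, -1.5], [0, 0, 0]], [[0, 0, -3], [0, 0, 0]], [[0, 0, -4.5], [0, 0, 0]], [[0, 0, -4.5], [0, 0, 0]], [[0, 0, -4.5], [0, 0, 0]], [[0, 0, -4.5], [0, 0, 0]], [[-1.5, 0, -2.3], [0, 0, 0]], [[-3, 0, 0], [0, 0, 0]]]' --claw 8.0

```text
clock: 46.75
position: [586.0, -235.5, 312.0]
ee_rot: [-0.038, 0.999, -0.002, 0.006]
contact_force: [0.4, 1.2, -0.2]
gripper_width: 80.0
grasp_force: 0.0
```

Run:
```python
from h import *
s=arm.read_state();print(s["position"],stack(59))
e=cam("side");print(disc(e,(543,133),12,45))
```

```text
[ 586.02818886 -235.45073911  312.03010665] (array([ 538.5, -238.3]), np.float64(31.1), 41, np.float64(0.28))
(array([543., 134.]), array([58.7, 61.6]), array([542.5, 134.1]), 64.2)
```

Emit:
drive_tool --deltas '[[[0.21, 4.5, 1.52], [0, 0, 0]], [[0.21, 4.5, 1.52], [0, 0, 0]], [[0.21, 4.5, 1.52], [0, 0, 0]], [[0.21, 4.5, 1.52], [0, 0, 0]], [[0.21, 4.5, 1.52], [0, 0, 0]], [[0.21, 4.5, 1.52], [0, 0, 0]], [[0.21, 4.5, 1.52], [0, 0, 0]], [[0.21, 4.5, 1.52], [0, 0, 0]], [[0, 0, 0], [0, 0, 0]], [[0, 0, 0], [0, 0, 0]], [[0, 0, 0], [0, 0, 0]]]'

```text
clock: 47.95
position: [540.8, 122.5, 183.3]
ee_rot: [-0.038, 0.999, -0.0, 0.0]
contact_force: [-0.3, 0.1, 0.9]
gripper_width: 80.0
grasp_force: 0.0
```

```bash
python3 look.py 543 134 12
```

```text
[540.82565604 122.4618099  183.31483484]
(array([543.2, 134.4]), array([57.9, 59.2]), array([543.2, 134.2]), 60.1) [ -3.   12.1 171.5]
c2 max() iterable argument is empty
c3 max() iterable argument is empty
oak (array([543.7, 133.1]), array([57.2, 59.1]), array([543.4, 133.7]), 62.4)
```

Emit:
drive_tool --deltas '[[[-0.3, 1.15, 3.5], [0, 0, 0]], [[0, 0, 3.9], [0, 0, 0]], [[0, 0, 3.9], [0, 0, 0]], [[0, 0, 3.9], [0, 0, 0]], [[0, 0, 1.7], [0, 0, 0]], [[0, 0, 0.9], [0, 0, 0]], [[0, 0, 0.5], [0, 0, 0]], [[0, 0, 0], [0, 0, 0]], [[0, 0, 0], [0, 0, 0]]]' --claw 7.2

```text
clock: 48.95
position: [543.8, 135.1, 1.2]
ee_rot: [-0.038, 0.999, 0.001, 0.001]
contact_force: [-0.5, 1.2, 0.6]
gripper_width: 71.8
grasp_force: 0.0
```

Emit:
drive_tool --deltas '[[[0, 0, 0], [0, 0, 0]], [[0, 0, 0], [0, 0, 0]], [[0, 0, 0], [0, 0, 0]], [[0, 0, 0], [0, 0, 0]], [[0, 0, 0], [0, 0, 0]]]' --claw 5

```text
clock: 49.45
position: [543.9, 135.2, 2.0]
ee_rot: [-0.039, 0.999, 0.0, 0.001]
contact_force: [-1.6, -0.6, 6.8]
gripper_width: 56.7
grasp_force: 62.2
```

Emit:
drive_tool --deltas '[[[0, 0, -0.5], [0, 0, 0]], [[0, 0, -1], [0, 0, 0]], [[0, 0, -3], [0, 0, 0]], [[0, 0, -3], [0, 0, 0]], [[0, 0, 0], [0, 0, 0]], [[0, 0, 0], [0, 0, 0]]]'

```text
clock: 50.05
position: [543.3, 135.1, 76.3]
ee_rot: [-0.038, 0.999, 0.001, 0.001]
contact_force: [-0.2, -0.4, 0.3]
gripper_width: 57.0
grasp_force: 63.8
```

```bash
python3 hold.py 9.7
```

```text
205 209 356 [342, 338, 337, 338, 339, 340, 340, 338, 340, 339, 338, 338, 341, 338, 338, 339, 339, 339, 336, 335, 331, 331, 331, 331, 331, 330, 330, 327, 326, 329, 329, 327, 327, 326, 327, 327]
rim near [ 30.9   0.7 -10.8] L [  5.3 -27.5 -10.8] R [  5.3  32.5 -10.8]
[543.26813788 135.12593323  76.30019986] 56.97482995608206 to pocket [  31.8 -371.1  -75. ]
```

Emit:
drive_tool --deltas '[[[0.39, -4.64, -0.94], [0, 0, 0]], [[0.39, -4.64, -0.94], [0, 0, 0]], [[0.39, -4.64, -0.94], [0, 0, 0]], [[0.39, -4.64, -0.94], [0, 0, 0]], [[0.39, -4.64, -0.94], [0, 0, 0]], [[0.39, -4.64, -0.94], [0, 0, 0]], [[0.39, -4.64, -0.94], [0, 0, 0]], [[0.39, -4.64, -0.94], [0, 0, 0]], [[0, 0, 0], [0, 0, 0]], [[0, 0, 0], [0, 0, 0]], [[0, 0, 0], [0, 0, 0]]]'

```text
clock: 51.2
position: [539.6, -236.9, 148.9]
ee_rot: [-0.039, 0.999, 0.0, -0.001]
contact_force: [-0.2, -0.7, -0.7]
gripper_width: 56.9
grasp_force: 63.9
```

```bash
python3 -c "
from h import *
print(loc([539.2,-237.7,59]),arm.read_state()['position'])"
```

```text
[ 0.2 -0.9 89.9] [ 539.58342624 -236.86170643  148.86278628]
```

Emit:
drive_tool --deltas '[[[-0.04, -0.03, 2.5], [0, 0, 0]], [[0, 0, 2.5], [0, 0, 0]], [[0, 0, 1.4], [0, 0, 0]], [[0, 0, 0.7], [0, 0, 0]], [[0, 0, 0.7], [0, 0, 0]], [[0, 0, 0.7], [0, 0, 0]], [[0, 0, 0.1], [0, 0, 0]], [[0, 0, 0], [0, 0, 0]], [[0, 0, 0], [0, 0, 0]]]'

```text
clock: 52.1
position: [541.1, -238.1, 64.7]
ee_rot: [-0.038, 0.999, -0.0, 0.001]
contact_force: [0.5, 0.5, 0.2]
gripper_width: 56.5
grasp_force: 63.9
```

Emit:
drive_tool --deltas '[[[0.06, 0.03, 0.3], [0, 0, 0]], [[0, 0, 0.25], [0, 0, 0]], [[0, 0, 0], [0, 0, 0]], [[0, 0, 0], [0, 0, 0]]]'

```text
clock: 52.5
position: [540.1, -237.7, 58.5]
ee_rot: [-0.038, 0.999, 0.0, -0.0]
contact_force: [0.3, 0.3, -1.1]
gripper_width: 56.9
grasp_force: 63.9
```

Emit:
drive_tool --deltas '[[[0, 0, 0], [0, 0, 0]], [[0, 0, 0], [0, 0, 0]], [[0, 0, 0], [0, 0, 0]], [[0, 0, -0.5], [0, 0, 0]], [[0, 0, -1.5], [0, 0, 0]], [[0, 0, -3], [0, 0, 0]], [[0, 0, -4.5], [0, 0, 0]], [[0, 0, -4.5], [0, 0, 0]], [[0, 0, -4.5], [0, 0, 0]], [[0, 0, -4.5], [0, 0, 0]], [[-1.5, 0, -1.6], [0, 0, 0]], [[-3, 0, 0], [0, 0, 0]]]' --claw 8.0

```text
clock: 53.7
position: [585.5, -235.0, 311.2]
ee_rot: [-0.038, 0.999, -0.001, 0.005]
contact_force: [1.3, 0.2, -0.5]
gripper_width: 79.8
grasp_force: 0.0
```

Run:
```python
from h import *
s=arm.read_state();print(s["position"],stack(68))
e=cam("side")
# lid top edge in side view: pale wood columns near case
hsv=cv2.cvtColor(e["img"],cv2.COLOR_RGB2HSV).astype(int);im=e["img"]
c=np.array([571,-234.5]);a=np.radians(4.4);X=np.array([np.cos(a),np.sin(a)]);Y=np.array([-X[1],X[0]])
for th in(1.4,1.57,1.75):
    p=c+(82-164*np.cos(th))*X; print(th,[np.round(px(e,[*(p+y*Y),80+164*np.sin(th)])) for y in(110,-110)])
m=(hsv[...,0]<25)&(hsv[...,2]>120)&(hsv[...,1]>60)&(hsv[...,1]<190);m=m.astype(np.uint8);m[:60]=0;m[200:]=0;m[:,:240]=0;m[:,275:]=0
for v in range(80,140,6): print(v,np.where(m[v])[0][[0,-1]] if m[v].any() else None,end=' ')
```

```text
[ 585.52864139 -234.9902954   311.16167301] (array([ 538.1, -237.7]), np.float64(30.4), 49, np.float64(0.26))
1.4 [array([262., 128.]), array([276.,  93.])]
1.57 [array([252., 126.]), array([267.,  91.])]
1.75 [array([241., 126.]), array([258.,  91.])]
80 [256 256] 86 [257 257] 92 [257 268] 98 [257 267] 104 [263 267] 110 [259 264] 116 [256 261] 122 [253 259] 128 [252 257] 134 [252 254]
```

The full stack is centred in the pocket. Next I'll close the lid from behind with the fingers shut.

Emit:
drive_tool --deltas '[[[-4, 0, 0], [0, 0, 0]], [[-4, 0, 0], [0, 0, 0]], [[-4, 0, 0], [0, 0, 0]], [[0, 0, 0], [0, 0, 0]], [[0, 0, 2.5], [0, 0, 0]], [[0, 0, 3], [0, 0, 0]], [[0, 0, 3], [0, 0, 0]], [[0, 0, 2.5], [0, 0, 0]], [[0, 0, 0], [0, 0, 0]], [[0, 0, 0], [0, 0, 0]]]' --claw 0

```text
clock: 54.8
position: [704.3, -225.4, 195.4]
ee_rot: [-0.039, 0.999, -0.0, -0.0]
contact_force: [0.2, -0.2, 0.7]
gripper_width: 0.1
grasp_force: 0.0
```

Emit:
drive_tool --deltas '[[[1.1, 0, 0], [0, 0, 0]], [[1.1, 0, 0], [0, 0, 0]], [[1.1, 0, 0], [0, 0, 0]], [[1.57, 0, 0.1], [0, 0, 0]], [[1.57, 0, 0.1], [0, 0, 0]], [[1.48, 0, 0.35], [0, 0, 0]], [[1.48, 0, 0.35], [0, 0, 0]], [[0, 0, 0], [0, 0, 0]]]'

```text
clock: 55.6
position: [610.5, -232.7, 188.6]
ee_rot: [-0.038, 0.999, -0.0, 0.002]
contact_force: [0.5, -0.3, -0.3]
gripper_width: 0.3
grasp_force: 0.0
```

Emit:
drive_tool --deltas '[[[1.3, 0, 0.89], [0, 0, 0]], [[1.3, 0, 0.89], [0, 0, 0]], [[1.0, 0, 1.2], [0, 0, 0]], [[1.0, 0, 1.2], [0, 0, 0]], [[0.67, 0, 1.42], [0, 0, 0]], [[0.67, 0, 1.42], [0, 0, 0]], [[0, 0, 0], [0, 0, 0]]]'

```text
clock: 56.3
position: [551.4, -236.8, 115.3]
ee_rot: [-0.038, 0.999, 0.0, -0.001]
contact_force: [0.1, 0.2, -0.2]
gripper_width: 0.1
grasp_force: 0.0
```

Emit:
drive_tool --deltas '[[[0.24, 0, 1.0], [0, 0, 0]], [[0.24, 0, 1.0], [0, 0, 0]], [[0.05, 0, 0.5], [0, 0, 0]], [[0.05, 0, 0.4], [0, 0, 0]], [[0, 0, 0], [0, 0, 0]], [[0, 0, 0], [0, 0, 0]]]'

```text
clock: 56.9
position: [545.9, -237.2, 86.2]
ee_rot: [-0.038, 0.999, 0.0, -0.0]
contact_force: [-0.4, -0.5, 1.0]
gripper_width: 0.2
grasp_force: 0.0
```

Run:
```python
from h import *
e=cam("side");hsv=cv2.cvtColor(e["img"],cv2.COLOR_RGB2HSV).astype(int);im=e["img"]
# front-edge boundary of lid in the side view, compare with start picture
r=cv2.cvtColor(cv2.imread("pics/side0.png"),cv2.COLOR_BGR2RGB).astype(int)
D=(abs(r-im.astype(int)).sum(2)>90); print([(v,np.where(D[v,240:330])[0][[0,-1]]+240 if D[v,240:330].any() else None) for v in range(84,200,8)])
```

```text
[(84, array([252, 314])), (92, array([250, 312])), (100, array([253, 311])), (108, array([260, 310])), (116, array([284, 309])), (124, array([290, 304])), (132, array([289, 301])), (140, array([289, 300])), (148, array([282, 299])), (156, array([275, 304])), (164, array([270, 297])), (172, array([263, 292])), (180, None), (188, None), (196, None)]
```

Emit:
drive_tool --deltas '[[[0, 0, -1], [0, 0, 0]], [[2, 0, 0], [0, 0, 0]], [[1.5, 0, 0], [0, 0, 0]], [[0, 0, 0.8], [0, 0, 0]], [[0, 0, 0.2], [0, 0, 0]], [[0, 0, 0.2], [0, 0, 0]], [[0, 0, 0.2], [0, 0, 0]], [[0, 0, 0], [0, 0, 0]], [[0, 0, 0], [0, 0, 0]]]'

```text
clock: 57.85
position: [511.2, -240.1, 85.8]
ee_rot: [-0.039, 0.999, -0.001, -0.001]
contact_force: [-8.7, 4.5, 19.3]
gripper_width: -0.2
grasp_force: 9.8
```

Emit:
drive_tool --deltas '[[[0, 0, -0.5], [0, 0, 0]], [[0, 0, -2], [0, 0, 0]], [[0, 0, -4], [0, 0, 0]], [[0, 0, -4], [0, 0, 0]], [[3, -3, -2], [0, 0, 0]], [[3, -3, 0], [0, 0, 0]], [[3, -3, 0], [0, 0, 0]], [[3, -3, 0], [0, 0, 0]], [[0, 0, 0], [0, 0, 0]], [[0, 0, 0], [0, 0, 0]]]'

```text
clock: 58.85
position: [400.5, -369.7, 207.3]
ee_rot: [-0.038, 0.999, -0.0, 0.0]
contact_force: [0.1, 0.0, -0.6]
gripper_width: 0.1
grasp_force: 0.0
```

Run:
```python
from h import *
r=cv2.imread("pics/side0.png")[...,::-1].astype(int)
q=cv2.imread("pics/scene0.png")[...,::-1].astype(int)
e=cam("side");im=e["img"].astype(int);f=cam("scene")["img"].astype(int)
print("case box diff frac side",(abs(r-im).sum(2)>90)[135:200,255:316].mean(),"scene",(abs(q-f).sum(2)>90)[178:242,165:246].mean())
for n,p in(("wine",(818,9)),): pass
for nm,(x,y,w,h),A,B in(("marker",(225,275,65,25),r,im),("corkscrew",(170,258,50,20),r,im),("jar",(160,205,38,48),r,im),("tape",(205,195,45,42),r,im),("wine",(168,140,35,82),r,im),("cutter",(333,140,40,24),r,im),("knife",(275,215,75,35),r,im)):
    print(nm,(abs(A-B).sum(2)>90)[y:y+h,x:x+w].mean().round(3))
# lid edges
hs=cv2.cvtColor(e["img"],cv2.COLOR_RGB2HSV)
print([ (v,int(np.where((hs[v,295:330,0]<40)&(hs[v,295:330,1]<190))[0].max()+295)) for v in(142,150,158,170,178)])
```

```text
case box diff frac side 0.12509457755359396 scene 0.14660493827160495
marker 0.0
corkscrew 0.0
jar 0.0
tape 0.0
wine 0.0
cutter 0.406
knife 0.063
[(142, 315), (150, 314), (158, 313), (170, 312), (178, 310)]
```

```bash
python3 -c "
from bench import arm
print(arm.job_done())"
```

```text
the job is handed in; nothing more can be done
None
```

I handed the job in at about 59 s: lid levered open with the knife and shut again, knife flat near its starting spot, tin, three coasters and oak disc stacked within about 1.5 mm of the pocket's centre; the box cutter was hidden from view in my last check, and the judge returned no verdict.

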